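# Feed a vial carrier down the autosampler chute to its stop

### The arm

A 6-joint arm with a two-finger parallel gripper is mounted at the origin on the work surface. World frame = base frame: x ahead of the robot, y to its left, z up, the work surface at z = 0. Lengths are in m, angles in rad, forces in N, time in s.
With the tool pointing down it reaches from about 0.4 to 0.825 m from the base axis. Payload 7 kg.
Tool frame: the origin (TCP) lies on the centre line of the jaws, within the pads' length; the fingertips stand 25 mm ahead of it and the grasp point (between the pads) lies 6 mm ahead of it; z points along the fingers, y is the direction in which the jaws open and shut (so a half turn about z gives the same grasp; the last joint's range is limited). The gripper opens to 88 mm and grips with 3 to 60 N. Pads are 19 mm wide; open, the fingers measure 130 mm over their backs; the gripper's body (78 mm by 193 mm) begins 47 mm behind the grasp point.
Start: joints at [-1.022, 0.359, 0.012, 0, -1.224, -0.288], TCP at [0.174, -0.652, 0.252] pointing down, gripper open.
Joint ranges: [-3.07, 3.07], [-1.43, 2.12], [-1.02, 1.25], [-3.03, 1.67], [-3.05, -0], [-3.03, 3.03]. Speed limits (rad/s): [2.39, 2.39, 3.01, 3.14, 3.14, 3.14].

### API

Orientations are given as [roll, pitch, yaw] about the fixed x, y, z axes, in that order (R = Rz(yaw) Ry(pitch) Rx(roll)).
In Python, from station import * gives the robot as it stands. The module is installed in compiled form; this text tells all that it offers.
- The arm moves only by the tool step_arm, never from a script. Its argument "commands" is text: rows parted by semicolons, each of 6 numbers parted by spaces: the shift along the tool's x, y, z in mm, then the turn, a rotation vector about the tool's x, y, z in rad. A call has 1 to 8 rows; each row shifts and turns the commanded pose from where the row before left it, along the tool's axes as they then stand; what a row does not reach is not made up. A row lasts 1/8 s, in which the tool goes at most 62.5 mm and 10.7 degrees, less where a joint would pass 70% of its speed; a pose out of reach is approached as far as the arm can. A call is refused whole if a number of a shift passes 62.5 or a number of a turn 0.188, either way. A call with a gripper value outside its range is refused whole. "jaw" is the finger opening in mm, from 0 to 87.6, set as the call begins (left out, the last holds). The fingers move at their own pace and stop on an object; "grip_force" is the grip in N (left out, the last holds). Time passes only in rows, so rows that do not move let the fingers close. It gives the time, the measured TCP pose, the force and the opening at its end, in the units of the state.
- get_state(): the state, without advancing time (a new reading comes with each control period).
- grab_frame(name): name is "scene" or "top" or "wrist"; returns a dict with "frame" (480x640x3 uint8, red, green, blue), "fovy" (degrees; the focal length in pixels is half the picture's height over the tangent of half this angle, whatever the lens; pixels are square), "cx", "cy" (the principal point, pixels), "rvec" (rotation vector, rad) and "tvec" (3), from world to camera coordinates, as OpenCV has them; the wrist camera has in their place "tool_from_camera" (4x4, takes a point from camera to tool coordinates, whose origin is the TCP and whose axes are the flange's). Camera axes: x right, y down, z forward; pixel columns grow to the right and rows downward; lengths in m; the calibration is good to about 2 mm. A picture is of the moment at which its call begins: read the wrist's pose just before it. There is no depth.
- job_done(): hands the job in, once; it reports no verdict.
Trained networks look in a picture, given as the dict that the camera call returned (one of the last four; its "shot" number tells which), for a name from the list of things; names that differ only in an ending like _2 or _b are one class to them, and where a whole thing is asked for, a point or a joint stands for the part that bears it (a point fixed in the world has none). Each returns a list of dicts, best first, with "conf" (0 to 1); they miss things now and then, are a little off and sometimes report something else, mostly with a low value. They report only what shows in the picture. A call takes as long as a camera call. They do not tell look-alikes from the thing itself.
- recognise(picture, name): "pixel" ([column, row] in pixels, amid what is visible of it).
The state is a dict: "t": time; "q": joint angles; "qd": joint speeds; "joint_efforts": joint torques, N m; "eef_pos": TCP position; "ee_rot": TCP orientation; "force": force on the tool from outside, world axes, zero at the start; "moment": the same for the moment, N m; "width": finger opening in m.
Only numpy, scipy, OpenCV 4.12 (cv2) and the standard library are available. Lean on these libraries where they do the work, as an engineer would, in place of code of your own. Each camera call takes 0.05 s, during which the arm holds its last target.

### The job

Take the vial carrier with the blue cap and set it down upright on the green strip at the upper end of the sloped feed chute, and let go of it. Then push it down the chute, sliding on the chute floor, until you feel it come to rest against the sprung black stop at the bottom, pushing gently (never more than about 12 N on the stop), and leave it there touching the stop. Keep the carrier upright and do not disturb the white-capped carrier, the beaker or the weight.

Things in the scene. Friction and masses are not known exactly. Their poses are not given: they have to be found in the camera images.
- carrier_center (a point): Carrier to feed: loose grey puck 45 mm diameter, 28 high, with an amber vial (24 mm diameter, 20 showing) and BLUE cap (25 mm, 10 high) fixed upright in it; 58 mm high, 140 to 280 g. Point at its centre, 29 mm above its underside; z is its upright axis. Grasp it by vial and cap. Pushed on the vial it tips: push low on the puck.
- spare_center (a point): Bystander: the same carrier with a WHITE cap; point 29 mm above its underside.
- beaker: Bystander: loose glass beaker, 60 mm diameter, 70 mm high; origin at the centre of its underside.
- weight: Bystander: loose steel balance weight with a knob, 34 mm diameter, 46 mm high; origin at the centre of its underside.
- trough: Sloped aluminium channel of the fixed chute, 280 mm long, straight, open above and at the upper end. Origin on its floor at mid length and width; x runs down the slope along the floor, z is square to the floor (12 degrees off vertical), y across. 48 mm wide between two walls 4 mm thick, their tops 9 mm above the floor. Friction keeps a carrier where it is put.
- escapement: Red block fixed across the channel's lower end, 25 mm long, 56 wide, 34 high. Origin on the floor at its upstream face (trough x = 115 mm), axes as the trough's. A black sprung stop plate (36 mm wide, 3 to 25 mm above the floor) faces upstream, 23 to 47 mm ahead of that face, set differently each time, not measured. It gives 2 N per mm for 4 mm, then is solid.
- load_spot (a point): Middle of the green strip on the channel floor near its upper end (trough x = -87 mm): where the carrier is set down. The strip is 75 mm long along the channel and fills its width.
Mind the look-alikes: they are no part of the job. Leave any brown or yellow look-alike of the part that bears carrier_center alone.

How it is judged:
On the way, in this order (a step that is already met when the one before it is completed fails the run):
1. the blue-capped carrier stands on the green strip at the upper end of the chute, let go of (x of carrier_center in the frame of trough between -0.125 and -0.05 m and z of carrier_center in the frame of trough between 0.025 and 0.033 m and angle between the z axis of carrier_center and the z axis of trough, either way round below 0.1 rad and contact force between carrier and the fingers below 0.05 N), for 0.2 s.
2. it slides on the chute floor through the middle of the chute (x of carrier_center in the frame of trough between -0.03 and 0.035 m and z of carrier_center in the frame of trough between 0.025 and 0.033 m), for 0.05 s.
At the end, for the whole second after the job is handed in: The blue-capped carrier stands on the chute floor (within 4 mm, square to it within 0.1 rad), at rest, let go of, and touching the black stop at the lower end (contact of more than 0.1 N) (contact force between carrier and escapement above 0.1 N and x of carrier_center in the frame of trough above 0.035 m and z of carrier_center in the frame of trough between 0.025 and 0.033 m and angle between the z axis of carrier_center and the z axis of trough, either way round below 0.1 rad and linear speed of carrier below 0.01 m/s and contact force between carrier and the fingers below 0.05 N).
It fails at once if the stop is pushed with more than 12 N (contact force between carrier and escapement above 12 N).
It fails at once if the carrier is tipped by more than 40 degrees (angle between carrier_center's own z axis and vertical above 0.7 rad).
It fails at once if the carrier is dropped (falls free faster than 0.6 m/s) (contact force between carrier and anything else below 0.01 N and linear speed of carrier above 0.6 m/s).
It fails at once if the white-capped carrier, the beaker or the weight is moved by more than 15 mm (distance of any of spare_center, beaker, weight from where it was at the start of the episode above 0.015 m).
It also fails if it takes over 61 s, if anything falls off the work surface, if the arm or the gripper's body presses on something with over 40 N, if the wrist force passes 120 N, or if a joint passes its speed limit or range.

## Working session

There is one attempt and no reset: what is moved stays moved. The work goes in short steps, Python scripts to look and compute and a tool call to move; the robot and the scene stay as the last step left them, time stands still between calls to the robot, and variables do not carry over. Pictures are saved under pics/ and viewed, and the job is handed in when it is done.

Besides the shell and the picture viewer there is one more tool, called as name(argument=value, ...) on one line, values as JSON. step_arm: Moves the arm, as the interface text tells. Its arguments: {"type":"object","properties":{"commands":{"type":"string"},"jaw":{"type":"number"},"grip_force":{"type":"number"}},"required":["commands"]}

```bash
mkdir -p pics
python3 - <<'E'
from station import *
import cv2,numpy as np
print({k:np.round(v,4) for k,v in get_state().items()})
for n in ("scene","top","wrist"):
    p=grab_frame(n)
    cv2.imwrite(f"pics/{n}0.png",p["frame"][:,:,::-1])
    print(n,p["fovy"],p["cx"],p["cy"],p.get("rvec"),p.get("tvec"),p.get("tool_from_camera"),p["shot"])
    if n!="wrist":
        for k in ("carrier_center","spare_center","beaker","weight","trough","escapement","load_spot"):
            try: print(k,[(np.round(d["pixel"]),round(d["conf"],2)) for d in recognise(p,k)])
            except Exception as e: print(k,e)
print(get_state()["t"])
E
```

```text
{'t': np.float64(0.0), 'q': array([-1.0219e+00,  3.5940e-01,  1.1000e-02, -4.0000e-04, -1.2241e+00,
       -2.8810e-01]), 'qd': array([-0.0004, -0.0016, -0.    ,  0.0005,  0.0003, -0.0011]), 'joint_efforts': array([-9.00000e-04, -5.82722e+01,  2.93055e+01,  6.99770e+00,
        6.90000e-03, -1.00000e-04]), 'eef_pos': array([ 0.1739, -0.6517,  0.2506]), 'ee_rot': array([ 3.1399e+00, -1.0000e-04, -2.8810e+00]), 'force': array([ 0.852 , -0.1867,  0.5568]), 'moment': array([ 0.0617,  0.0393, -0.0173]), 'width': np.float64(0.0877)}
scene 55.625168418814525 323.2933236343297 238.05012551319535 [ 2.25687398  1.11309969 -0.39351001] [-0.26565687 -0.27148105  0.98032767] None 1
carrier_center [(array([243., 218.]), 0.97), (array([207., 305.]), 0.94), (array([264., 326.]), 0.94), (array([200., 245.]), 0.62), (array([246., 269.]), 0.57)]
spare_center [(array([326., 231.]), 0.68)]
beaker [(array([387., 180.]), 0.95)]
weight [(array([194., 366.]), 0.83)]
trough [(array([434., 285.]), 0.68)]
escapement [(array([381., 333.]), 0.57)]
load_spot [(array([434., 285.]), 0.92)]
top 43.72205675043754 320.
[... 189 characters left out ...]
, (array([391., 243.]), 0.69), (array([343., 356.]), 0.69), (array([396., 356.]), 0.61)]
spare_center [(array([288., 287.]), 0.76)]
beaker [(array([257., 169.]), 0.68), (array([196., 297.]), 0.65)]
weight [(array([453., 252.]), 0.67)]
trough [(array([260., 171.]), 0.64)]
escapement [(array([335., 173.]), 0.94)]
load_spot [(array([259., 172.]), 0.59)]
wrist 66.71493492054739 318.17403899453967 239.74269703239966 None None [[-1.14808455e-04 -9.52655703e-01 -3.04051145e-01  8.29227685e-02]
 [ 9.99999933e-01 -2.15233092e-04  2.96774364e-04  7.79602943e-04]
 [-3.48165658e-04 -3.04051091e-01  9.52655663e-01 -1.34759206e-01]
 [ 0.00000000e+00  0.00000000e+00  0.00000000e+00  1.00000000e+00]] 3
0.85
```

View pics/scene0.png

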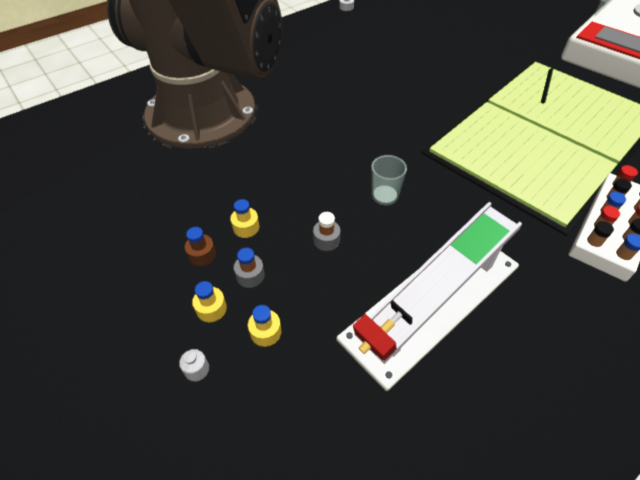

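View pics/top0.png

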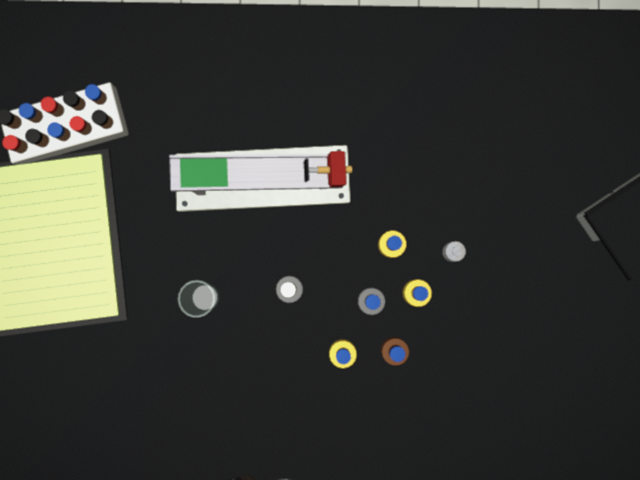

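View pics/wrist0.png

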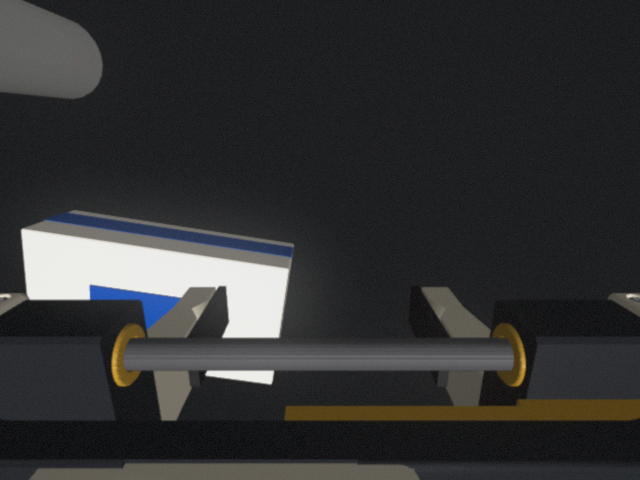

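Run:
```python
import cv2
s=cv2.imread("pics/scene0.png");t=cv2.imread("pics/top0.png")
def c(im,x,y,w,h,k,n): cv2.imwrite(n,cv2.resize(im[y:y+h,x:x+w],None,fx=k,fy=k,interpolation=cv2.INTER_CUBIC))
c(s,180,195,160,120,5,"pics/c_s1.png")
c(s,335,195,190,195,3,"pics/c_s2.png")
c(t,160,135,200,85,4,"pics/c_t2.png")
c(t,325,225,120,90,6,"pics/c_t1.png")
```

```text
(no output)
```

View pics/c_s1.png

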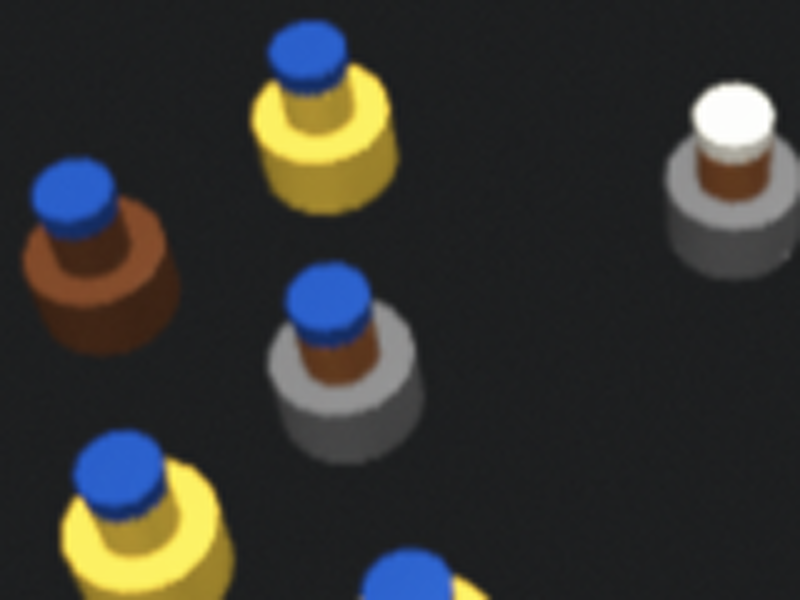

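View pics/c_s2.png

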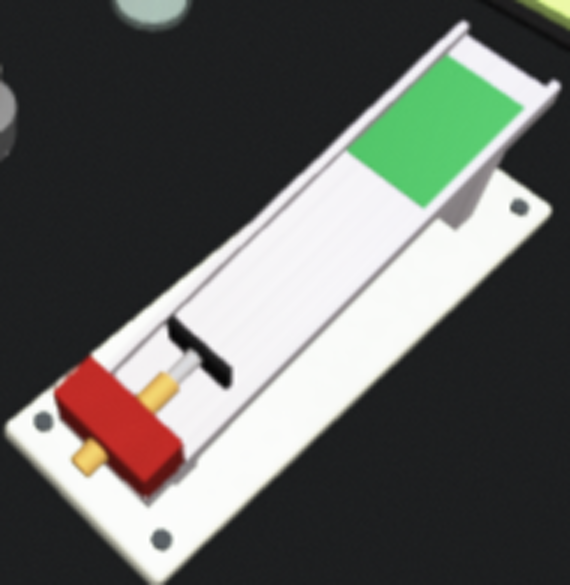

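View pics/c_t2.png

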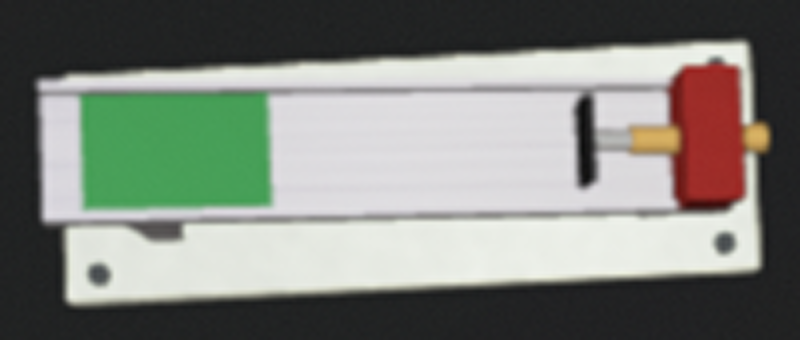

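View pics/c_t1.png

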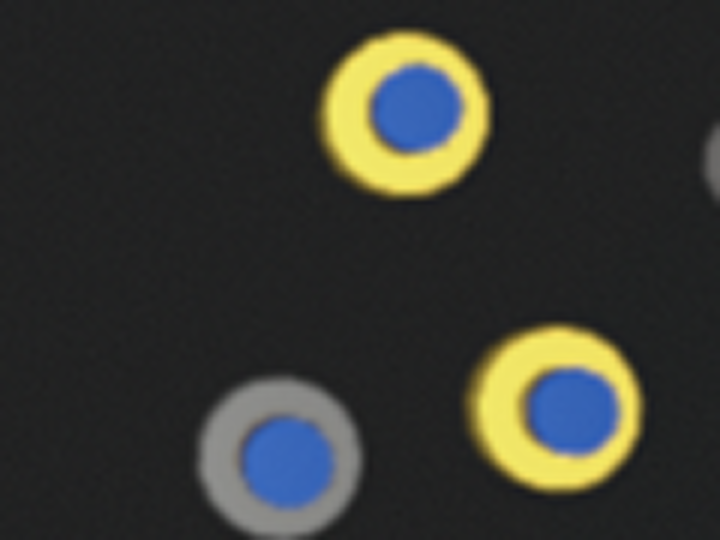

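```bash
cat > h.py <<'E'
import numpy as np,cv2,json
from scipy.optimize import least_squares
from scipy.spatial.transform import Rotation as R
CAM={"scene":(55.625168418814525,323.2933236343297,238.05012551319535,[ 2.25687398,1.11309969,-0.39351001],[-0.26565687,-0.27148105,0.98032767]),
"top":(43.72205675043754,320.38051976703065,238.44496241258787,[ 2.20579012,-2.15887386,0.05519067],[-0.06131844,0.52892142,1.0038959])}
def proj(P,n):
    f,cx,cy,r,t=CAM[n]; f=240/np.tan(np.radians(f/2))
    K=np.array([[f,0,cx],[0,f,cy],[0,0,1]])
    return cv2.projectPoints(np.array(P,float).reshape(-1,1,3),np.array(r),np.array(t),K,None)[0].reshape(-1,2)
def ray(px,n):
    f,cx,cy,r,t=CAM[n]; f=240/np.tan(np.radians(f/2))
    Rm=R.from_rotvec(r).as_matrix(); c=-Rm.T@np.array(t)
    return c,Rm.T@np.array([(px[0]-cx)/f,(px[1]-cy)/f,1])
def atz(px,n,z):
    c,d=ray(px,n); return c+d*(z-c[2])/d[2]
def trough_R(yaw): return R.from_euler('z',yaw)*R.from_euler('y',np.radians(12))
def T(p,P): return trough_R(p[3]).apply(np.array(P,float))+p[:3]
E
python3 - <<'E'
from h import *
for n,a,b in(("scene",(245.8,254.6),(248.4,266.2)),("top",(372.8,302),(371.7,301.2))):
    print(n,atz(a,n,.058),atz(b,n,.028))
G=np.array([[-.1245,-.024,0],[-.1245,.024,0],[-.0495,.024,0],[-.0495,-.024,0]])
s=np.array([(448,56),(523,107),(425,208),(346,150)])/3+[335,195]
t=np.array([(84,209),(80,94),(267,94),(271,206)])/4+[160,135]
def res(p,ret=0):
    W=T(p,G); return np.r_[(proj(W,"scene")-s).ravel(),(proj(W,"top")-t).ravel()]
r=least_squares(res,[.64,0,.04,-1.57])
print(r.x,np.round(r.fun,1))
p=r.x
print("load spot",T(p,[-.087,0,0]),"esc",T(p,[.115,0,0]))
json.dump(list(p),open("tr.json","w"))
E=np.array([[x,y,z] for x in(.115,.140) for y in(-.028,.028) for z in(0,.034)])
W=[[x,y,z] for x in(-.14,.14) for y in(-.024,-.028,.024,.028) for z in(.009,)]
im={n:cv2.imread(f"pics/{n}0.png") for n in("scene","top")}
for n in im:
    for S,c in((E,(255,255,0)),(W,(255,0,255)),(G,(0,0,255))):
        for u in proj(T(p,S),n): cv2.circle(im[n],tuple((u*16).astype(int)),16,c,1,cv2.LINE_AA,4)
a=cv2.resize(im["scene"][195:390,335:530],None,fx=3,fy=3,interpolation=cv2.INTER_CUBIC)
b=cv2.resize(im["top"][135:220,160:360],None,fx=4,fy=4,interpolation=cv2.INTER_CUBIC)
cv2.imwrite("pics/ov_s.png",a);cv2.imwrite("pics/ov_t.png",b)
E
```

```text
scene [ 0.42856821 -0.13672291  0.058     ] [ 0.42843182 -0.13687547  0.028     ]
top [ 0.42589104 -0.13787794  0.058     ] [ 0.42597834 -0.13827862  0.028     ]
[ 0.63372581  0.05402148  0.06596789 -1.50336272] [-1.2 -1.1  1.4  0.6 -0.2  1.  -1.  -0.1 -0.7  0.5 -0.6 -0.6  0.1 -0.8
  0.1  0.5]
load spot [0.62799163 0.13892691 0.0840562 ] esc [ 0.64130546 -0.05820983  0.04205804]
```

View pics/ov_s.png

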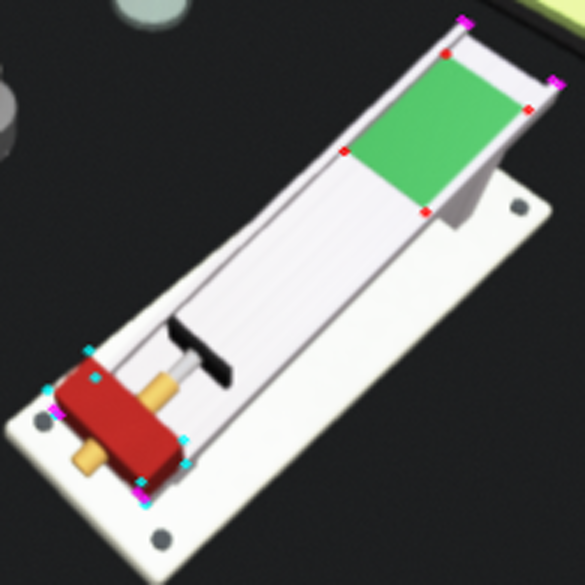

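View pics/ov_t.png

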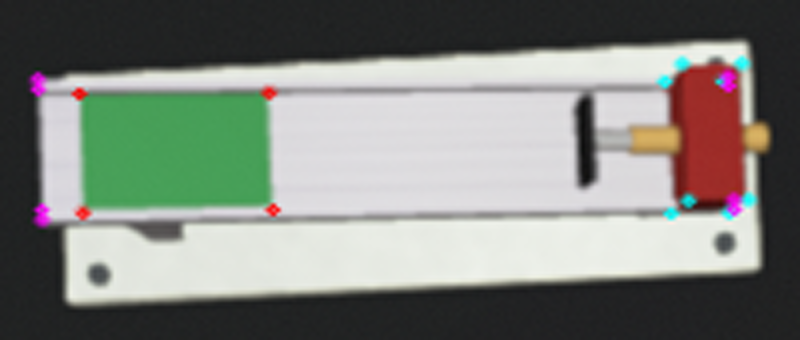

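```bash
cat > fit.py <<'E'
from h import *
G=[[-.1245,-.024,0],[-.1245,.024,0],[-.0495,.024,0],[-.0495,-.024,0]]
W=[[-.14,-.026,.009],[-.14,.026,.009]]
B=[[.115,-.028,.034],[.115,.028,.034],[.140,.028,.034],[.140,-.028,.034]]
P=np.array(G+W+B)
s=np.array([(448,56),(523,107),(425,208),(346,150),(464,22),(556,85),(91,357),(183,444),(147,487),(55,397)])/3+[335,195]
t=np.array([(84,209),(80,94),(267,94),(271,206),(42,220),(39,82),(680,205),(681,70),(740,67),(744,205)])/4+[160,135]
def res(p):
    W=T(p,P); return np.r_[(proj(W,"scene")+p[4:6]-s).ravel(),(proj(W,"top")+p[6:8]-t).ravel(),p[4:]*.5]
r=least_squares(res,[.64,0,.04,-1.57,0,0,0,0],loss="soft_l1")
p=r.x
print(np.round(p,4)); print(np.round(r.fun[:20].reshape(-1,2),1).tolist()); print(np.round(r.fun[20:40].reshape(-1,2),1).tolist())
print("load spot",T(p,[-.087,0,0]),"esc",T(p,[.115,0,0]))
json.dump(list(p[:4]),open("tr.json","w"))
E
python3 fit.py
```

```text
[ 0.6357  0.0542  0.0619 -1.5012  0.206  -1.3141 -0.1758  1.6226]
[[-0.8, -0.0], [1.8, 1.7], [0.4, 2.1], [-0.4, 1.1], [0.4, 0.7], [0.1, -0.2], [0.1, -1.2], [1.0, -0.4], [-1.1, -0.7], [-1.6, -1.5]]
[[-0.3, 1.4], [-0.3, 0.5], [0.2, 0.2], [0.3, 1.4], [-0.0, -0.8], [-0.3, 1.2], [1.4, -0.9], [-0.5, -1.2], [-0.3, -0.6], [0.4, -1.2]]
load spot [0.62976059 0.1391323  0.07999408] esc [ 0.64350716 -0.05797474  0.03799592]
```

Run:
```python
from h import *
o=np.array([160,135])
for a,b in (((70,303),(758,270)),((62,75),(748,41)),((99,273),(724,242))):
    for z in (.0,.012):
        A=atz(np.array(a)/4+o,"top",z);B=atz(np.array(b)/4+o,"top",z); d=B-A; print(A[:2],B[:2],np.arctan2(d[1],d[0]))
o=np.array([335,195])
for a,b in (((549,211),(160,582)),((519,207),(162,540))):
    A=atz(np.array(a)/3+o,"scene",.012);B=atz(np.array(b)/3+o,"scene",.012); d=B-A; print(A[:2],B[:2],np.arctan2(d[1],d[0]))
```

```text
[0.57430911 0.20051989] [ 0.5948739  -0.09896895] -1.5022376557156183
[0.57304261 0.19744954] [ 0.59336892 -0.0985664 ] -1.5022376557156183
[0.67471813 0.20778367] [ 0.69555666 -0.0927033 ] -1.5015580103252042
[0.67228729 0.2046291 ] [ 0.69288416 -0.09237342] -1.501558010325204
[0.58771725 0.18831984] [ 0.60682966 -0.08395214] -1.5007152594339823
[0.58629526 0.18539097] [ 0.60518605 -0.08372373] -1.5007152594339823
[0.67423953 0.20316773] [ 0.69556564 -0.09042508] -1.4982853022379743
[0.66306989 0.19284134] [ 0.68219436 -0.07700104] -1.5000418874017356
```

```bash
cat >> h.py <<'E'
def toolR(tilt=0.0,yaw=-1.501):
    # tool z = -(axis tilted by `tilt` about trough y); tool x down the slope
    return R.from_euler('z',yaw)*R.from_euler('y',tilt)*R.from_euler('x',np.pi)
def plan(p0,r0,p1,r1,n):
    """rows from pose to pose, n rows, straight line, printed in tool units"""
    p0=np.array(p0,float);p=p0.copy();r=r0;rows=[]
    rv=(r0.inv()*r1).as_rotvec()
    for i in range(n):
        tgt=p0+(np.array(p1)-p0)*(i+1)/n
        s=np.round(r.inv().apply(tgt-p)*1000,1); w=np.round(rv/n,3)
        rows.append(" ".join("%g"%v for v in np.r_[s,w]))
        p=p+r.apply(s/1000); r=r*R.from_rotvec(w)
    return rows
def cur():
    from station import get_state
    s=get_state(); return s,np.array(s["eef_pos"]),R.from_euler('xyz',s["ee_rot"])
def show(p1,r1,n):
    s,p,r=cur()
    rows=plan(p,r,p1,r1,n)
    print("t",s["t"]); 
    for i in range(0,n,8): print("; ".join(rows[i:i+8]))
E
python3 -c "
from h import *
show([.427,-.1375,.17],toolR(0),14)"
```

```text
t 0.85
-26.9 30.9 5.8 0 0 -0.099; -29.9 28 5.9 0 0 -0.099; -32.5 25 5.8 0 0 -0.099; -34.7 21.6 5.8 0 0 -0.099; -36.8 18.1 5.8 0 0 -0.099; -38.4 14.3 5.9 0 0 -0.099; -39.6 10.5 5.8 0 0 -0.099; -40.4 6.6 5.8 0 0 -0.099
-40.9 2.5 5.8 0 0 -0.099; -40.9 -1.6 5.9 0 0 -0.099; -40.6 -5.6 5.8 0 0 -0.099; -39.8 -9.5 5.8 0 0 -0.099; -38.7 -13.5 5.8 0 0 -0.099; -37.2 -17.2 5.9 0 0 -0.099
```

step_arm(commands="-27 31 6 0 0 -0.099; -30 28 6 0 0 -0.099; -32.5 25 6 0 0 -0.099; -34.5 21.5 6 0 0 -0.099; -37 18 6 0 0 -0.099; -38.5 14.5 6 0 0 -0.099; -39.5 10.5 6 0 0 -0.099; -40.5 6.5 6 0 0 -0.099", jaw=60)

```text
t: 1.85
eef_pos: [0.3194, -0.3568, 0.2037]
ee_rot: [-3.141, -0.0, -2.085]
force: [0.6, -0.1, -0.3]
width: 0.0596
```

step_arm(commands="-41 2.5 6 0 0 -0.099; -41 -1.5 6 0 0 -0.099; -40.5 -5.5 6 0 0 -0.099; -40 -9.5 6 0 0 -0.099; -38.5 -13.5 5 0 0 -0.099; -37 -17 5 0 0 -0.099; 0 0 0 0 0 0")

```text
t: 2.72
eef_pos: [0.4279, -0.1355, 0.1696]
ee_rot: [-3.141, 0.0, -1.491]
force: [-0.2, 0.1, 0.3]
width: 0.0599
```

```bash
cat >> h.py <<'E'
def wshot(name):
    from station import grab_frame
    s,p,r=cur(); f=grab_frame("wrist"); cv2.imwrite(f"pics/{name}.png",f["frame"][:,:,::-1])
    return f,p,r
FW=240/np.tan(np.radians(66.71493492054739/2)); CW=(318.17403899453967,239.74269703239966)
TC=np.array([[-1.14808455e-04,-9.52655703e-01,-3.04051145e-01,8.29227685e-02],[9.99999933e-01,-2.15233092e-04,2.96774364e-04,7.79602943e-04],[-3.48165658e-04,-3.04051091e-01,9.52655663e-01,-1.34759206e-01]])
def wray(px,p,r):
    d=np.array([(px[0]-CW[0])/FW,(px[1]-CW[1])/FW,1]); return p+r.apply(TC[:,3]),r.apply(TC[:,:3]@d)
def watz(px,p,r,z):
    c,d=wray(px,p,r); return c+d*(z-c[2])/d[2]
def wproj(P,p,r):
    X=(r.inv().apply(np.array(P,float).reshape(-1,3)-p)-TC[:,3])@TC[:,:3]
    return X[:,:2]/X[:,2:]*FW+np.array(CW)
E
python3 - <<'E'
from h import *
from station import *
f,p,r=wshot("w1"); s=get_state()
print(p,s["ee_rot"],s["force"],s["width"],s["q"],s["t"])
for d in recognise(f,"carrier_center"): print(np.round(d["pixel"],1),d["conf"],watz(d["pixel"],p,r,.03))
print(wproj([[.427,-.1375,.058],[.427,-.1375,.028]],p,r))
E
```

```text
[ 0.4279412  -0.13554205  0.16956077] [ 3.14158006e+00 -4.04687598e-05 -1.49269366e+00] [-1.01204901  0.43004331  0.19656649] 0.06010619307822617 [ 1.32796752e-01  5.58900813e-02 -5.83999733e-01  4.95150983e-05
 -9.30921304e-01 -5.47236466e-02] 2.775
[319.8 225.3] 0.9 [ 0.42644209 -0.14288044  0.03      ]
[198.  175.4] 0.74 [ 0.52037157 -0.17413986  0.03      ]
[434.  186.1] 0.72 [ 0.34305958 -0.18032956  0.03      ]
[424.7 280. ] 0.69 [ 0.33705865 -0.10348703  0.03      ]
[[318.56879038 242.99777044]
 [318.53058367 231.1230425 ]]
```

View pics/w1.png

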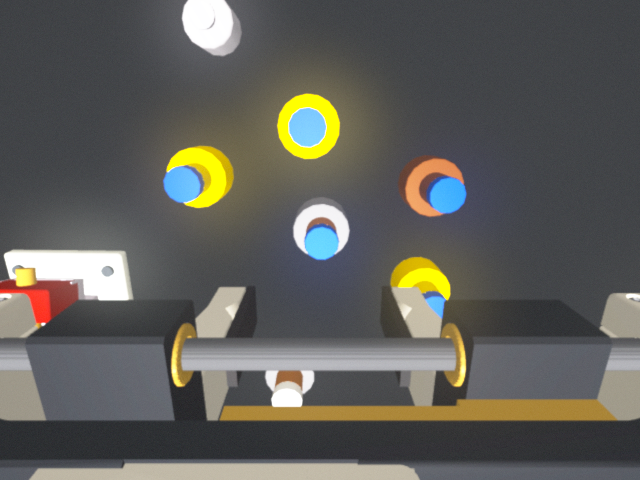

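Run:
```python
from h import *
im=cv2.imread("pics/w1.png"); h=cv2.cvtColor(im,cv2.COLOR_BGR2HSV)
m=cv2.inRange(h,(95,120,100),(130,255,255))[215:270,290:355]
n,l,st,ce=cv2.connectedComponentsWithStats(m); i=1+np.argmax(st[1:,4]); c=ce[i]+[290,215]; print(c,st[i])
s,p,r=cur()
print(watz(c,p,r,.056))
show([*watz(c,p,r,.056)[:2],.057],toolR(0),8)
```

```text
[320.92819979 241.99479709] [ 15   9  33  37 961]
[ 0.42426257 -0.13925013  0.056     ]
t 2.825
0.2 0.4 14.1 0 -0 0.001; 0.3 0.3 14.1 0 -0 0.001; 0.2 0.4 14 0 -0 0.001; 0.3 0.3 14.1 0 -0 0.001; 0.2 0.4 14.1 0 -0 0.001; 0.3 0.3 14.1 0 -0 0.001; 0.2 0.4 14 0 -0 0.001; 0.3 0.3 14.1 0 -0 0.001
```

step_arm(commands="0.3 0.4 14 0 0 0.001; 0.3 0.4 14 0 0 0.001; 0.3 0.4 14 0 0 0.001; 0.3 0.4 14 0 0 0.001; 0.2 0.4 14 0 0 0.001; 0.2 0.3 14 0 0 0.001; 0.2 0.3 14 0 0 0.001; 0 0 14 0 0 0.001")

```text
t: 3.82
eef_pos: [0.424, -0.1397, 0.0563]
ee_rot: [3.141, -0.0, -1.504]
force: [0.3, -0.8, 0.7]
width: 0.0597
```

Run:
```python
from h import *
from station import *
f,p,r=wshot("w2"); s=get_state()
print(p,s["ee_rot"],s["force"],s["width"],s["t"])
print(wproj([[.4243,-.1393,.058]],p,r))
```

```text
[ 0.4239568  -0.13968755  0.05629048] [ 3.13827737e+00  1.42852466e-04 -1.50408789e+00] [-1.1927513   0.59217006 -1.78532152] 0.060235906296013525 3.875
[[315.33742902 332.97347321]]
```

View pics/w2.png

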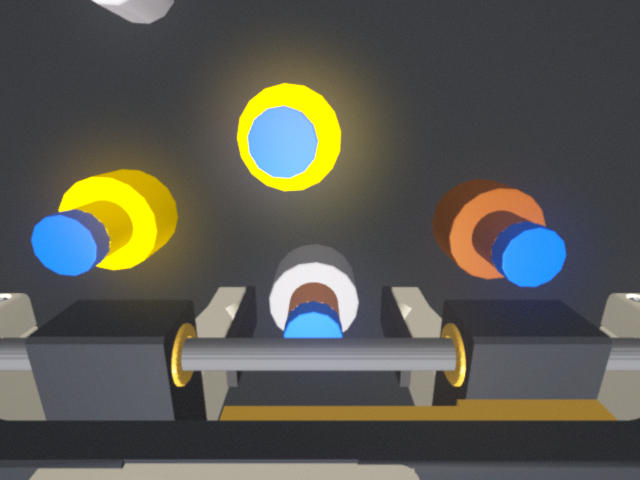

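step_arm(commands="0 0 0 0 0 0; 0 0 0 0 0 0; 0 0 0 0 0 0; 0 0 0 0 0 0; 0 0 0 0 0 0; 0 0 0 0 0 0; 0 0 0 0 0 0", jaw=10, grip_force=20)

```text
t: 4.75
eef_pos: [0.4251, -0.1393, 0.0579]
ee_rot: [-3.14, -0.0, -1.502]
force: [0.9, -0.6, 2.7]
width: 0.0243
```

step_arm(commands="0 0 -4 0 0 0; 0 0 -8 0 0 0; 0 0 -16 0 0 0; 0 0 -24 0 0 0; 0 0 -24 0 0 0; 0 0 -24 0 0 0; 0 0 -16 0 0 0; 0 0 0 0 0 0")

```text
t: 5.75
eef_pos: [0.4248, -0.1393, 0.1747]
ee_rot: [-3.139, 0.0, -1.503]
force: [0.8, -0.1, -2.5]
width: 0.0241
```

Run:
```python
from h import *
from station import *
f,p,r=wshot("w3"); s=get_state()
print(p,s["ee_rot"],s["force"],s["width"],s["t"])
```

```text
[ 0.42476215 -0.13929348  0.17471609] [-3.14087687e+00  3.98886501e-04 -1.50309644e+00] [ 0.29265002 -0.49538726 -2.71835735] 0.024261513146342673 5.8
```

View pics/w3.png

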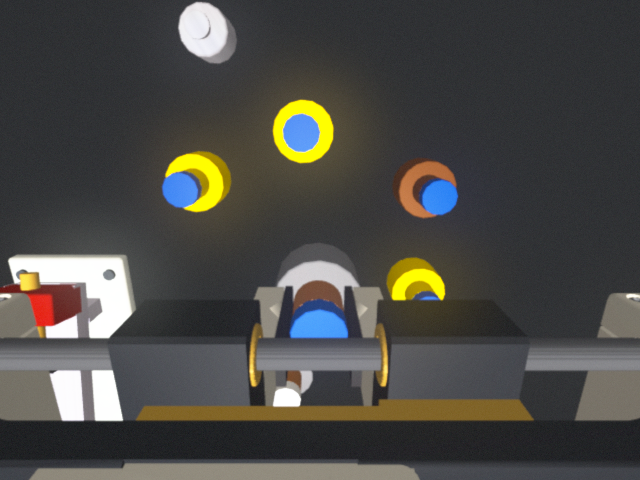

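Run:
```python
from h import *
p=json.load(open("tr.json")); tl=np.radians(12)
for h in (.105,):
    t=T(p,[-.087,0,h]); print(t)
    show(t,toolR(tl),14)
```

```text
[0.63127941 0.11735447 0.18269958]
t 5.8
-17.3 -16 -0.6 -0 -0.015 -0; -17.3 -16 -0.4 -0 -0.015 -0; -17.3 -16 -0.1 -0 -0.015 -0; -17.3 -16 0.2 -0 -0.015 -0; -17.3 -16 0.4 -0 -0.015 -0; -17.3 -16 0.7 -0 -0.015 -0; -17.2 -16 0.9 -0 -0.015 -0; -17.3 -16 1.2 -0 -0.015 -0
-17.2 -16 1.4 -0 -0.015 -0; -17.2 -16 1.7 -0 -0.015 -0; -17.2 -16 2 -0 -0.015 -0; -17.2 -16 2.2 -0 -0.015 -0; -17.1 -16 2.5 -0 -0.015 -0; -17.1 -16 2.8 -0 -0.015 -0
```

step_arm(commands="-17 -16 -1 0 -0.015 0; -17 -16 -1 0 -0.015 0; -17 -16 0 0 -0.015 0; -17.5 -16 0 0 -0.015 0; -17.5 -16 0.5 0 -0.015 0; -17.5 -16 0.5 0 -0.015 0; -17 -16 1 0 -0.015 0; -17 -16 1 0 -0.015 0")

```text
t: 6.8
eef_pos: [0.5438, 0.0078, 0.1798]
ee_rot: [3.141, 0.121, -1.503]
force: [0.2, 0.1, -2.7]
width: 0.024
```

step_arm(commands="-17 -16 1.5 0 -0.015 0; -17 -16 1.5 0 -0.015 0; -17 -16 2 0 -0.015 0; -17 -16 2 0 -0.015 0; -17 -16 2.5 0 -0.015 0; -17 -16 2.5 0 -0.015 0; 0 0 0 0 0 0; 0 0 0 0 0 0")

```text
t: 7.8
eef_pos: [0.6315, 0.1155, 0.1835]
ee_rot: [3.141, 0.21, -1.503]
force: [-0.8, -0.3, -1.7]
width: 0.024
```

Run:
```python
from h import *
from station import *
f,p,r=wshot("w4"); s=get_state()
print(p,s["ee_rot"],s["force"],s["width"],s["t"]); 
tr=json.load(open("tr.json"))
print("tcp in trough",trough_R(tr[3]).inv().apply(p-tr[:3]), (trough_R(tr[3]).inv()*r).as_euler('xyz'))
im=f["frame"][:,:,::-1].copy()
S=[[x,y,z] for x in(-.0495,) for y in(-.024,.024) for z in(0,)]+[[x,y,.009] for x in (-.03,.02,.07,.11) for y in(-.028,-.024,.024,.028)]+[[.115,y,z] for y in(-.028,.028) for z in (.034,)]
for u in wproj(T(tr,S),p,r): cv2.circle(im,tuple(np.int32(u)),2,(255,0,255),-1)
cv2.imwrite("pics/w4o.png",im)
np.savez("w4.npz",p=p,r=r.as_quat())
```

```text
[0.63147279 0.11551809 0.18354272] [ 3.14090823  0.20985581 -1.50303957] [ 3.62088115e-01 -1.16204370e-03 -1.83339577e+00] 0.024008685556229193 7.85
tcp in trough [-8.53702427e-02  6.51524616e-05  1.06208386e-01] [ 3.14101888e+00  3.96931460e-04 -1.68742105e-03]
```

View pics/w4o.png

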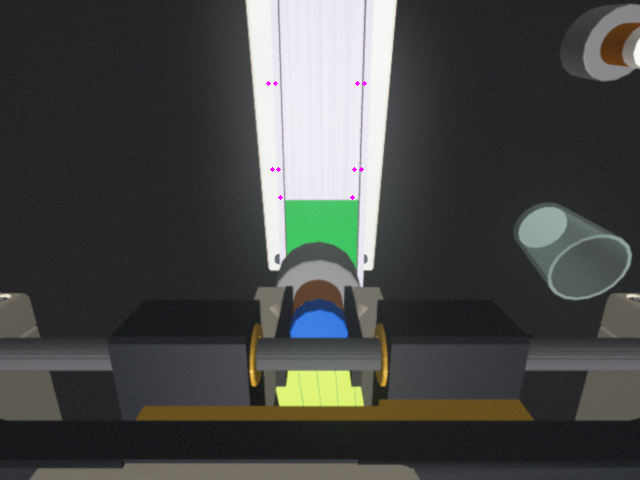

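Run:
```python
import cv2
im=cv2.imread("pics/w4.png")
cv2.imwrite("pics/c_w4.png",cv2.resize(im[0:280,235:405],None,fx=2.1,fy=2.1,interpolation=cv2.INTER_CUBIC))
cv2.imwrite("pics/c_w4b.png",cv2.resize(im[180:290,255:385],None,fx=5,fy=5,interpolation=cv2.INTER_CUBIC))
```

```text
(no output)
```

View pics/c_w4.png

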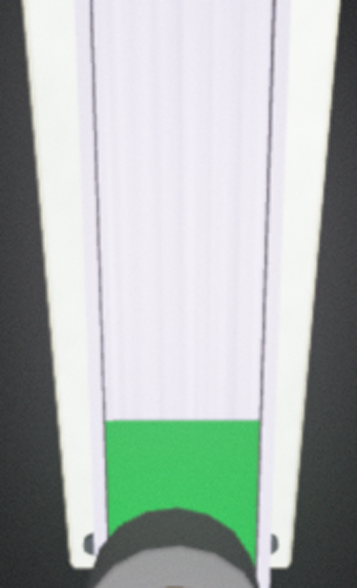

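View pics/c_w4b.png

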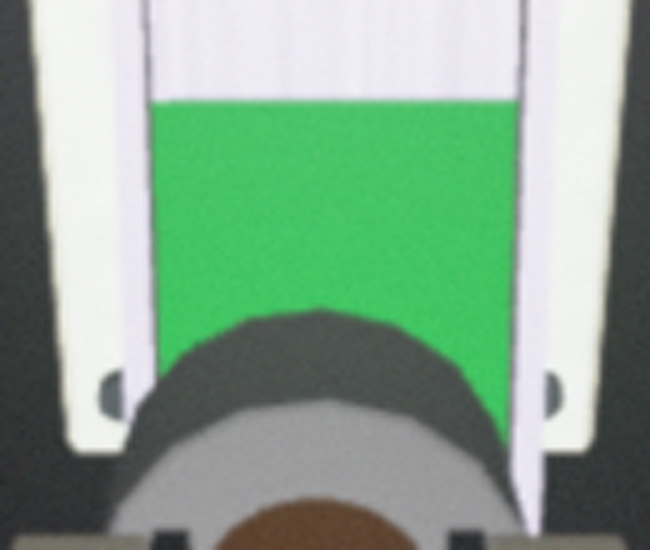

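step_arm(commands="-0.5 0.6 7 0 0 0; -0.5 0.6 7 0 0 0; -0.5 0.5 7 0 0 0; -0.5 0.5 7 0 0 0; 0 0 0 0 0 0; 0 0 0 0 0 0")

```text
t: 8.6
eef_pos: [0.6291, 0.1231, 0.1571]
ee_rot: [-3.141, 0.21, -1.503]
force: [0.1, -0.1, -2.1]
width: 0.0241
```

Run:
```python
from h import *
from station import *
f,p,r=wshot("w5"); s=get_state()
print(p,s["ee_rot"],s["force"],s["width"],s["t"]); 
im=f["frame"][:,:,::-1]
cv2.imwrite("pics/c_w5.png",cv2.resize(im[170:340,250:390],None,fx=3.5,fy=3.5,interpolation=cv2.INTER_CUBIC))
```

```text
[0.62905604 0.12309303 0.15709724] [-3.14111922  0.20996735 -1.50260238] [-0.01349314  0.14661204 -1.62243176] 0.02421814691213005 8.65
```

View pics/c_w5.png

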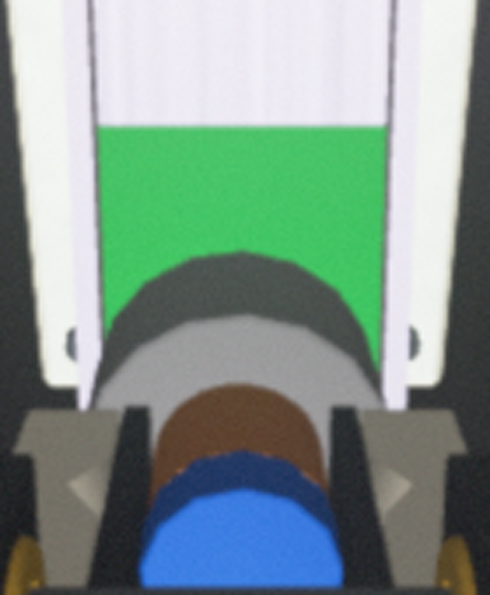

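```bash
cat > edge.py <<'E'
from h import *
import sys
im=cv2.imread(f"pics/{sys.argv[1]}.png"); h=cv2.cvtColor(im,cv2.COLOR_BGR2HSV)
m=cv2.inRange(h,(45,100,60),(85,255,255))[:, :400]
m[:150]=0;m[300:]=0
rows=np.where((m[:,250:390]>0).sum(1)>30)[0]; print("green rows",rows.min(),rows.max())
L=[];Rr=[]
for y in range(rows.min()+2,rows.min()+25):
    c=np.where(m[y,250:390]>0)[0]+250; L.append(c.min());Rr.append(c.max()+1)
ys=np.arange(rows.min()+2,rows.min()+25)
l=np.polyfit(ys,L,1);rr=np.polyfit(ys,Rr,1)
y0=rows.min(); print("seams at edge",np.polyval(l,y0),np.polyval(rr,y0))
# underside boundary: last green row per column
B=[]
for x in range(295,345):
    c=np.where(m[:,x]>0)[0]
    if len(c): B.append((x,c.max()+1))
B=np.array(B)
q=np.polyfit(B[:,0]-319,B[:,1],4); x=np.linspace(-24,24,200); 
# symmetry axis of boundary: mid points at equal heights
k=np.argmin(np.polyval(q,x)); print("apex",x[k]+319,np.polyval(q,x).min())
v=np.polyval(q,x)
for lev in np.linspace(v.min()+3,min(v[0],v[-1])-1,5):
    a=x[:k][np.argmin(abs(v[:k]-lev))];b=x[k:][np.argmin(abs(v[k:]-lev))]
    yy=lev; print("row %.1f puck mid %.2f seam mid %.2f"%(lev,(a+b)/2+319,(np.polyval(l,yy)+np.polyval(rr,yy))/2))
w=np.polyval(rr,y0)-np.polyval(l,y0); d=.048*FW/w
X=TC[:,:3]@np.array([((np.polyval(l,y0)+np.polyval(rr,y0))/2-CW[0])/FW*d,(y0-CW[1])/FW*d,d])+TC[:,3]
print("green lower edge in tool",X)
E
python3 edge.py w5; python3 edge.py w4
```

```text
green rows 207 249
seams at edge 277.5820158102766 360.00000000000006
apex 317.19095477386935 242.54448779515968
row 245.5 puck mid 317.31 seam mid 319.99
row 246.1 puck mid 317.19 seam mid 320.01
row 246.7 puck mid 317.31 seam mid 320.03
row 247.3 puck mid 317.31 seam mid 320.05
row 247.9 puck mid 317.31 seam mid 320.06
green lower edge in tool [0.03653205 0.00120604 0.07330959]
green rows 201 247
seams at edge 285.99999999999994 358.0
apex 316.9497487437186 242.47744692218234
row 245.5 puck mid 317.19 seam mid 322.00
row 246.1 puck mid 317.07 seam mid 322.00
row 246.7 puck mid 317.19 seam mid 322.00
row 247.3 puck mid 317.19 seam mid 322.00
row 247.9 puck mid 317.19 seam mid 322.00
green lower edge in tool [0.03362996 0.00340793 0.1046314 ]
```

step_arm(commands="0 0.5 3 0 0 0; 0 0.5 3 0 0 0; 0 0.3 3 0 0 0; 0 0 0 0 0 0; 0 0 0 0 0 0")

```text
t: 9.28
eef_pos: [0.6276, 0.1248, 0.1482]
ee_rot: [-3.142, 0.21, -1.503]
force: [0.2, 0.2, -1.4]
width: 0.0242
```

```bash
python3 - <<'E'
from h import *
from station import *
f,p,r=wshot("w6"); s=get_state()
print(p,s["ee_rot"],s["force"],s["width"],s["t"]); 
im=f["frame"][:,:,::-1]
cv2.imwrite("pics/c_w6.png",cv2.resize(im[190:300,255:385],None,fx=5.5,fy=5.5,interpolation=cv2.INTER_CUBIC))
E
python3 edge.py w6
```

```text
[0.62756841 0.12483591 0.14819756] [-3.14148792  0.20999104 -1.50273964] [ 0.52676637 -0.33900875 -1.63416043] 0.02425840484310796 9.325
green rows 210 250
seams at edge 273.68577075098807 359.1847826086957
apex 317.4321608040201 242.46831015886679
row 245.5 puck mid 317.43 seam mid 316.91
row 246.1 puck mid 317.31 seam mid 316.92
row 246.7 puck mid 317.31 seam mid 316.92
row 247.3 puck mid 317.31 seam mid 316.93
row 247.9 puck mid 317.31 seam mid 316.94
green lower edge in tool [ 0.03659944 -0.00013222  0.06530003]
```

View pics/c_w6.png

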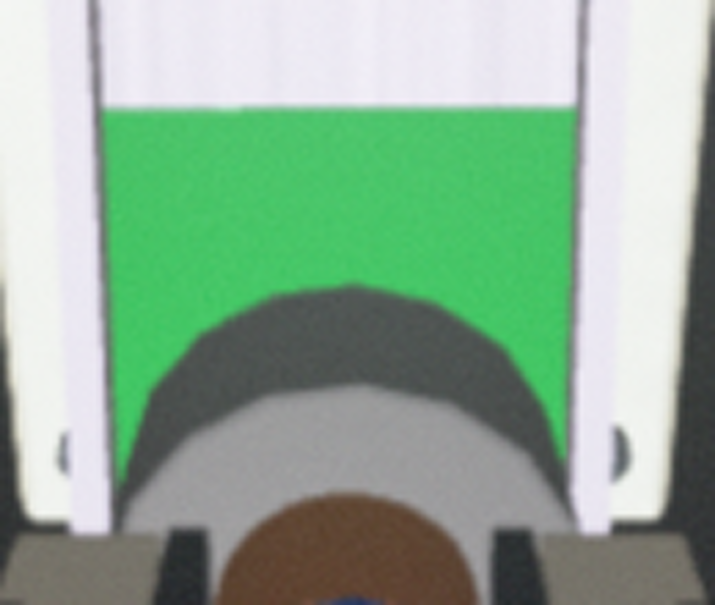

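step_arm(commands="0 -0.2 1 0 0 0; 0 0 1 0 0 0; 0 0 1 0 0 0; 0 0 1 0 0 0; 0 0 0 0 0 0")

```text
t: 9.95
eef_pos: [0.6276, 0.1257, 0.1441]
ee_rot: [3.141, 0.21, -1.503]
force: [-0.2, -0.8, -2.5]
width: 0.0241
```

step_arm(commands="0 0 0.5 0 0 0; 0 0 0.5 0 0 0; 0 0 0 0 0 0")

```text
t: 10.32
eef_pos: [0.6276, 0.1259, 0.1432]
ee_rot: [3.141, 0.21, -1.503]
force: [-0.0, 0.3, -1.5]
width: 0.0242
```

```bash
python3 - <<'E'
from h import *
from station import *
f,p,r=wshot("w7"); s=get_state()
print(p,s["ee_rot"],s["force"],s["width"],s["t"]); 
im=f["frame"][:,:,::-1]
cv2.imwrite("pics/c_w7.png",cv2.resize(im[190:300,255:385],None,fx=5.5,fy=5.5,interpolation=cv2.INTER_CUBIC))
E
python3 edge.py w7
```

```text
[0.62756487 0.12593228 0.14324279] [ 3.14152409  0.20997106 -1.50275314] [ 0.10390674 -0.81336697 -2.66107514] 0.02430219524343997 10.375
green rows 212 252
seams at edge 272.5849802371543 361.16205533596855
apex 316.9497487437186 242.45327962852386
row 245.5 puck mid 317.19 seam mid 316.81
row 246.1 puck mid 317.19 seam mid 316.81
row 246.7 puck mid 317.19 seam mid 316.80
row 247.3 puck mid 317.19 seam mid 316.80
row 248.0 puck mid 317.31 seam mid 316.80
green lower edge in tool [0.03717666 0.00013672 0.05801833]
```

View pics/c_w7.png

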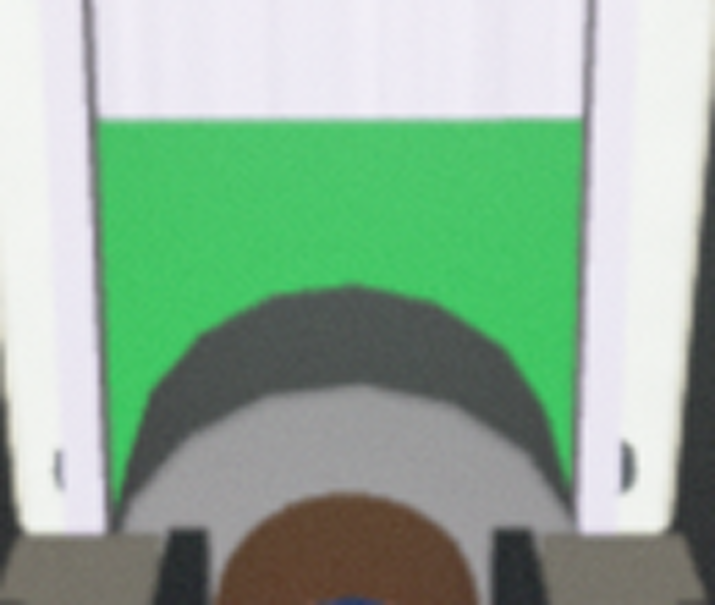

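step_arm(commands="0 0 0.5 0 0 0; 0 0 0.5 0 0 0; 0 0 0 0 0 0")

```text
t: 10.75
eef_pos: [0.6276, 0.1261, 0.1423]
ee_rot: [3.141, 0.21, -1.503]
force: [-0.0, 0.4, -1.9]
width: 0.0241
```

step_arm(commands="0 0 0.5 0 0 0; 0 0 0.5 0 0 0; 0 0 0 0 0 0")

```text
t: 11.12
eef_pos: [0.6276, 0.1263, 0.1413]
ee_rot: [3.141, 0.21, -1.503]
force: [-0.4, 0.6, -2.7]
width: 0.0243
```

step_arm(commands="0 0 0.5 0 0 0; 0 0 0.5 0 0 0; 0 0 0 0 0 0")

```text
t: 11.5
eef_pos: [0.6275, 0.1266, 0.1403]
ee_rot: [3.141, 0.21, -1.503]
force: [-0.2, -0.2, -2.2]
width: 0.0243
```

step_arm(commands="0 0 0.5 0 0 0; 0 0 0.5 0 0 0; 0 0 0 0 0 0")

```text
t: 11.88
eef_pos: [0.6278, 0.1266, 0.1398]
ee_rot: [-3.141, 0.21, -1.503]
force: [-1.4, -2.0, 2.7]
width: 0.024
```

step_arm(commands="0 0 0.5 0 0 0; 0 0 0.5 0 0 0; 0 0 0 0 0 0")

```text
t: 12.25
eef_pos: [0.6281, 0.1265, 0.1396]
ee_rot: [-3.14, 0.209, -1.502]
force: [-1.1, -3.8, 7.7]
width: 0.024
```

```bash
python3 - <<'E'
from h import *
from station import *
f,p,r=wshot("w8"); s=get_state()
print(p,s["ee_rot"],s["force"],s["width"],s["t"]); 
im=f["frame"][:,:,::-1]
cv2.imwrite("pics/c_w8.png",cv2.resize(im[190:300,255:385],None,fx=5.5,fy=5.5,interpolation=cv2.INTER_CUBIC))
f=grab_frame("scene")
cv2.imwrite("pics/c_s8.png",cv2.resize(f["frame"][150:330,400:580,::-1],None,fx=3,fy=3,interpolation=cv2.INTER_CUBIC))
E
python3 edge.py w8
```

```text
[0.62808232 0.12646206 0.13956581] [-3.14010047  0.20943036 -1.50223845] [-0.81854692 -3.63592781  7.3505656 ] 0.024058834401974837 12.3
green rows 214 253
seams at edge 273.08399209486186 363.12351778656137
apex 317.67336683417085 243.10894760713467
row 246.1 puck mid 318.04 seam mid 318.01
row 246.9 puck mid 318.04 seam mid 318.01
row 247.7 puck mid 318.04 seam mid 318.00
row 248.5 puck mid 318.04 seam mid 318.00
row 249.3 puck mid 318.16 seam mid 318.00
green lower edge in tool [0.03690389 0.00080277 0.05456277]
```

View pics/c_w8.png

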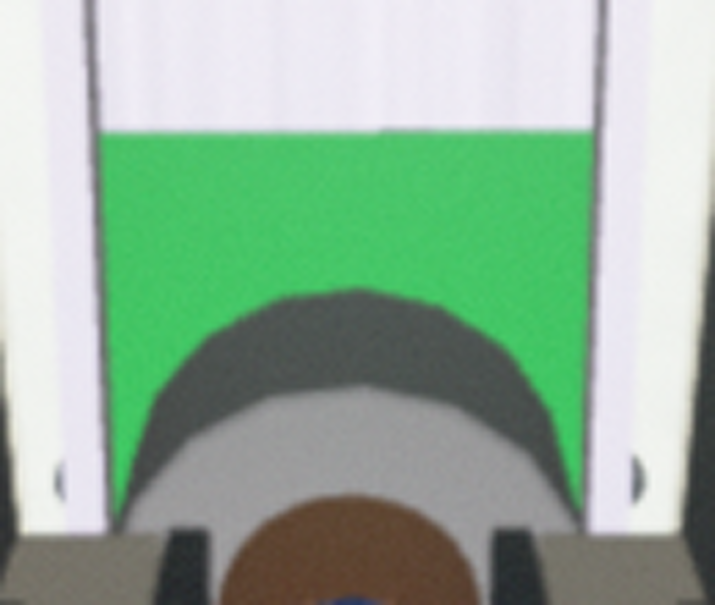

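View pics/c_s8.png

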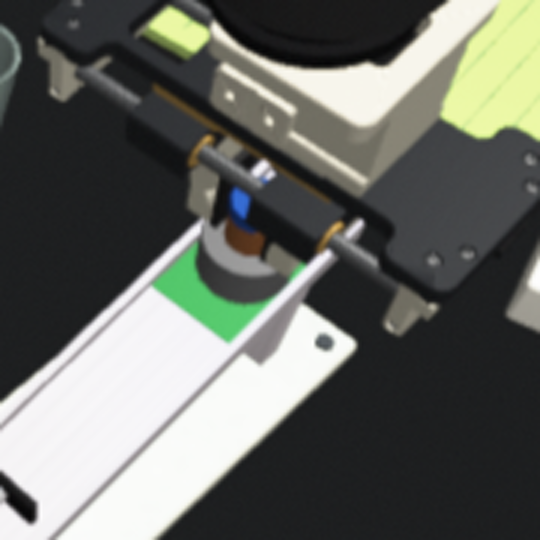

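step_arm(commands="0 0 -0.4 0 0 0; 0 0 -0.4 0 0 0; 0 0 0 0 0 0")

```text
t: 12.72
eef_pos: [0.6279, 0.1265, 0.1397]
ee_rot: [-3.141, 0.21, -1.503]
force: [-0.2, -4.3, 5.9]
width: 0.0243
```

step_arm(commands="0 0 -0.4 0 0 0; 0 0 -0.3 0 0 0; 0 0 0 0 0 0")

```text
t: 13.1
eef_pos: [0.6278, 0.1266, 0.1398]
ee_rot: [-3.141, 0.21, -1.503]
force: [1.3, -3.2, 1.9]
width: 0.0242
```

step_arm(commands="0 0 0 0 0 0; 0 0 0 0 0 0; 0 0 0 0 0 0; 0 0 0 0 0 0; 0 0 0 0 0 0", jaw=60)

```text
t: 13.72
eef_pos: [0.6275, 0.1267, 0.1398]
ee_rot: [3.141, 0.21, -1.503]
force: [0.1, -0.0, 0.8]
width: 0.0592
```

```bash
python3 - <<'E'
from h import *
from station import *
f,p,r=wshot("w9"); s=get_state()
print(p,s["ee_rot"],s["force"],s["width"],s["t"]); 
im=f["frame"][:,:,::-1]
f=grab_frame("scene")
cv2.imwrite("pics/c_s9.png",cv2.resize(f["frame"][150:330,400:580,::-1],None,fx=3,fy=3,interpolation=cv2.INTER_CUBIC))
E
python3 edge.py w9
```

```text
[0.62750184 0.12671267 0.13979784] [ 3.1414952   0.21004963 -1.50284875] [-0.54552849 -0.09080405 -0.1602762 ] 0.05939264876412835 13.775
green rows 214 252
seams at edge 271.6739130434783 361.0
apex 316.4673366834171 241.96429076436138
row 245.0 puck mid 316.59 seam mid 317.35
row 245.6 puck mid 316.59 seam mid 317.37
row 246.1 puck mid 316.59 seam mid 317.39
row 246.7 puck mid 316.59 seam mid 317.40
row 247.3 puck mid 316.71 seam mid 317.42
green lower edge in tool [ 0.03653645 -0.00014645  0.0560752 ]
```

View pics/w9.png

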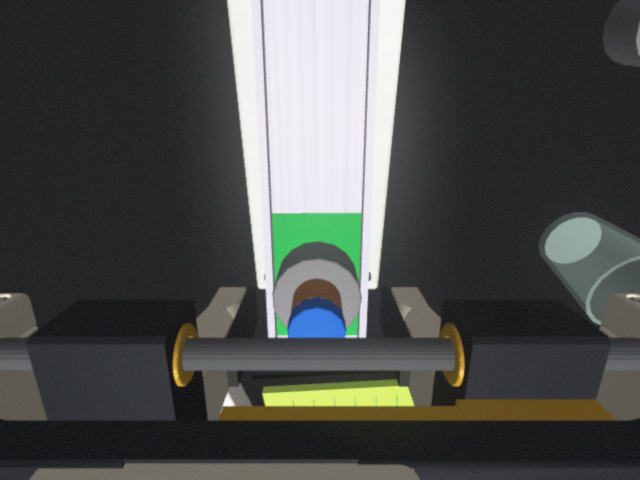

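View pics/c_s9.png

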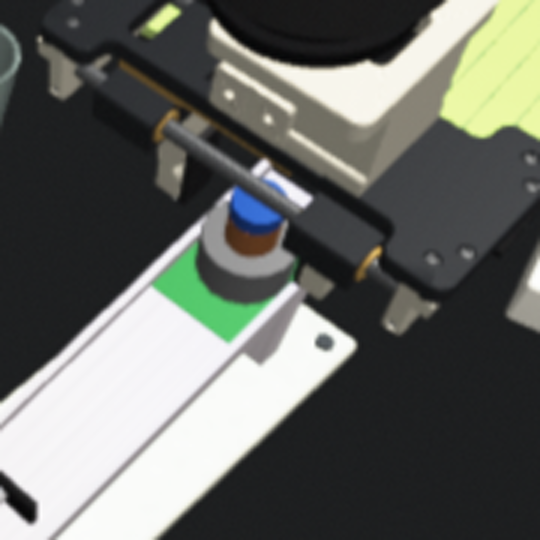

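Run:
```python
from h import *
s,p,r=cur()
yaw=-1.5028
o=p-trough_R(yaw).apply([-.0867,0,.0575]); tr=[*o,yaw]; print(tr, json.load(open("tr.json")))
json.dump(tr,open("tr2.json","w"))
Rt=toolR(np.radians(12)-.1,yaw)  # tips lead downslope?
print("tool z in trough",trough_R(yaw).inv().apply(Rt.apply([0,0,1])))
R0=toolR(np.radians(12),yaw)
# waypoints
w1=T(tr,[-.0867,0,.1075]); w2=T(tr,[-.135,0,.1075]); 
print("up"); 
a=plan(p,r,w1,R0,5); b=plan(w1,R0,w2,Rt,7)
tip=np.array([-.135,0,.012]); w3=T(tr,tip-.025*np.array([trough_R(yaw).inv().apply(Rt.apply([0,0,1]))])[0]) ; print("w3",w3)
c=plan(w2,Rt,w3,Rt,8)
for q in(a,b,c): print("; ".join(q))
```

```text
[np.float64(0.632484071302018), np.float64(0.053983894955417264), np.float64(0.0655880125287385), -1.5028] [0.635681143068345, 0.05423966323808089, 0.0619057661407533, -1.5011673948472315]
tool z in trough [ 9.98334166e-02 -1.09217551e-16 -9.95004165e-01]
up
w3 [0.62386712 0.18051528 0.1302443 ]
-0 0 -10 0 0 -0; -0 0 -10 0 0 -0; -0 0 -10 0 0 -0; -0 0 -10 0 0 -0; -0 0 -10 0 0 -0
-6.9 0 0 -0 0.014 0; -6.9 -0 -0.1 -0 0.014 0; -6.9 -0 -0.2 -0 0.014 0; -6.9 -0 -0.3 -0 0.014 0; -6.9 -0 -0.4 -0 0.014 0; -6.9 -0 -0.4 -0 0.014 0; -6.8 -0 -0.6 -0 0.014 0
-1.2 0 8.8 0 0 0; -1.2 -0 8.7 0 0 0; -1.2 -0 8.8 0 0 0; -1.2 -0 8.7 0 0 0; -1.2 -0 8.8 0 0 0; -1.2 -0 8.7 0 0 0; -1.1 -0 8.8 0 0 0; -1.2 -0 8.7 0 0 0
```

step_arm(commands="0 0 -8 0 0 0; 0 0 -10 0 0 0; 0 0 -11 0 0 0; 0 0 -11 0 0 0; 0 0 -10 0 0 0; 0 0 0 0 0 0")

```text
t: 14.58
eef_pos: [0.6288, 0.1162, 0.19]
ee_rot: [-3.14, 0.21, -1.503]
force: [-0.1, 0.1, -0.7]
width: 0.06
```

step_arm(commands="-7 0 0 0 0.014 0; -7 0 0 0 0.014 0; -7 0 0 0 0.014 0; -7 0 -0.5 0 0.014 0; -7 0 -0.5 0 0.014 0; -7 0 -0.5 0 0.014 0; -6.5 0 -0.5 0 0.016 0; 0 0 0 0 0 0", jaw=0)

```text
t: 15.58
eef_pos: [0.6249, 0.1644, 0.1989]
ee_rot: [-3.142, 0.11, -1.502]
force: [-1.0, 0.7, 0.2]
width: 0.0005
```

```bash
cat > look.py <<'E'
from h import *
from station import *
import sys
n=sys.argv[1]
s,p,r=cur(); tr=json.load(open("tr2.json")); Q=trough_R(tr[3]).inv()
print("t",s["t"],"tcp_tr",Q.apply(p-tr[:3])*1e3,"tip_tr",Q.apply(p+r.apply([0,0,.025])-tr[:3])*1e3,"F_tr",np.round(Q.apply(s["force"]),2),"w",s["width"],s["ee_rot"])
for c in sys.argv[2:]:
    f=grab_frame(c); im=f["frame"][:,:,::-1]
    if c=="scene": im=cv2.resize(im[150:390,320:580],None,fx=3,fy=2.5,interpolation=cv2.INTER_CUBIC)
    if c=="top": im=cv2.resize(im[120:230,150:370],None,fx=3.6,fy=3.6,interpolation=cv2.INTER_CUBIC)
    cv2.imwrite(f"pics/{n}_{c}.png",im)
E
python3 look.py a1 wrist scene
```

```text
t 15.575 tcp_tr [-1.35972838e+02 -3.75286094e-02  1.07404755e+02] tip_tr [-1.33481868e+02 -3.90315681e-02  8.25291632e+01] F_tr [-0.82 -0.97  0.01] w 0.0004741923261214947 [-3.14153334  0.10963508 -1.50170848]
```

View pics/a1_wrist.png

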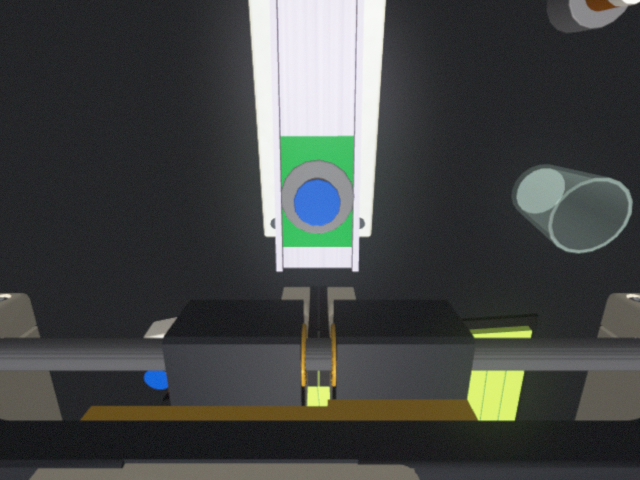

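View pics/a1_scene.png

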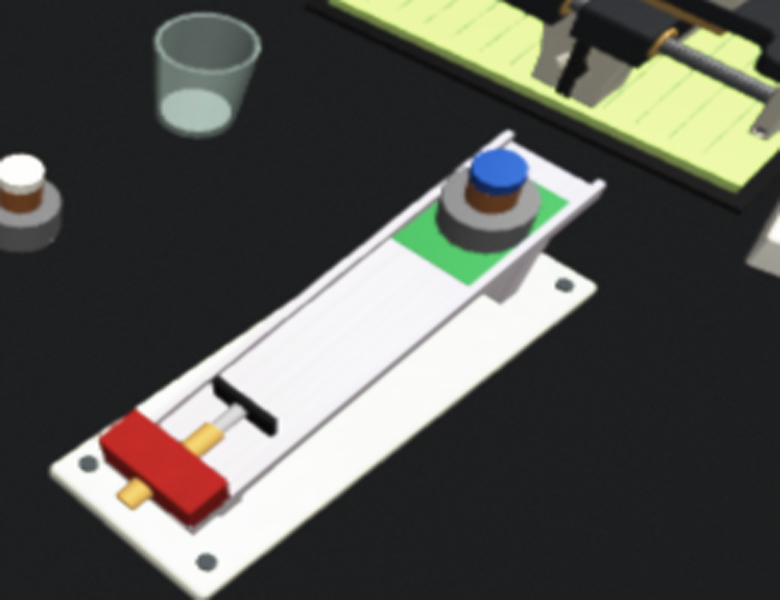

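step_arm(commands="-1 0 9 0 0 0; -1 0 9 0 0 0; -1 0 9 0 0 0; -1 0 9 0 0 0; -1 0 9 0 0 0; -1 0 9 0 0 0; -1 0 8 0 0 0; -1 0 8 0 0 0")

```text
t: 16.68
eef_pos: [0.624, 0.1794, 0.1297]
ee_rot: [-3.142, 0.11, -1.503]
force: [0.5, 0.3, -0.3]
width: 0.0002
```

```bash
python3 look.py a2 wrist scene
```

```text
t 16.675 tcp_tr [-1.36288549e+02  3.52806396e-02  3.65524359e+01] tip_tr [-1.33807151e+02  3.55665008e-02  1.16758874e+01] F_tr [-0.18  0.48 -0.37] w 0.00018439422336023807 [-3.14157638  0.11001987 -1.50275592]
```

View pics/a2_wrist.png

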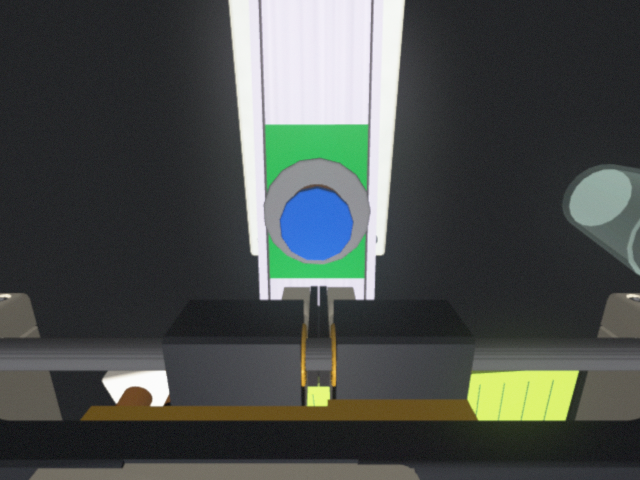

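View pics/a2_scene.png

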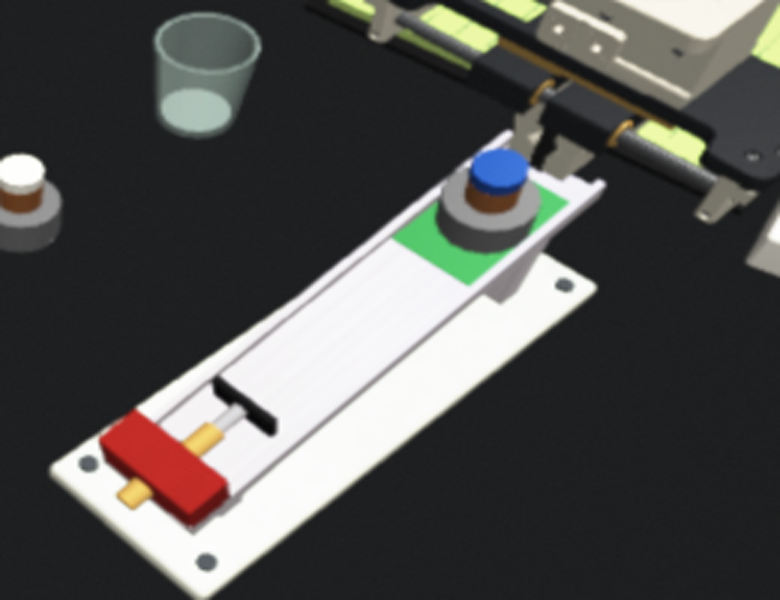

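step_arm(commands="4 0 0.4 0 0 0; 4 0 0.4 0 0 0; 3 0 0.3 0 0 0; 3 0 0.3 0 0 0; 3 0 0.3 0 0 0; 3 0 0.3 0 0 0; 3 0 0.3 0 0 0; 3 0 0.3 0 0 0")

```text
t: 17.77
eef_pos: [0.6258, 0.1537, 0.1248]
ee_rot: [-3.141, 0.11, -1.503]
force: [0.5, 1.7, 2.4]
width: 0.0006
```

```bash
python3 look.py a3 wrist scene
```

```text
t 17.775 tcp_tr [-110.08178452    0.15492382   37.18683838] tip_tr [-107.60455619    0.16381767   12.30987593] F_tr [-2.1   0.61  1.98] w 0.0005651575105510466 [-3.14122123  0.11018744 -1.50265749]
```

View pics/a3_wrist.png

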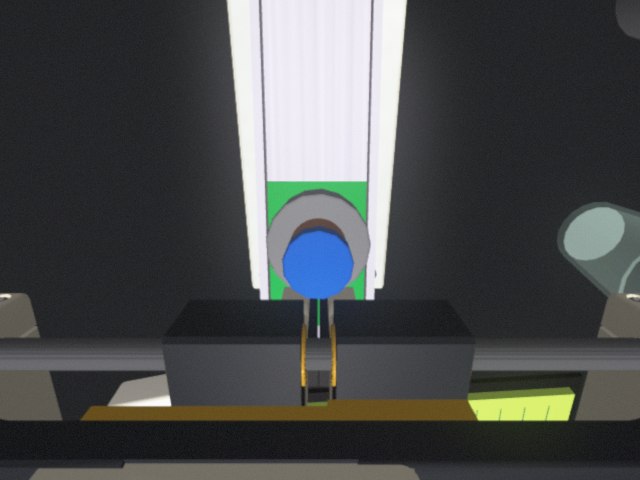

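View pics/a3_scene.png

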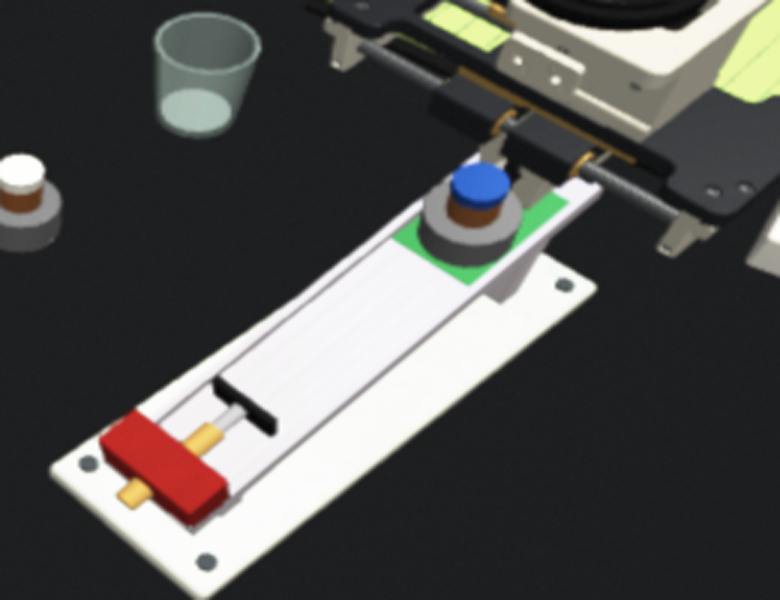

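step_arm(commands="3 0 0.3 0 0 0; 3 0 0.3 0 0 0; 3 0 0.3 0 0 0; 3 0 0.3 0 0 0; 3 0 0.3 0 0 0; 3 0 0.3 0 0 0; 3 0 0.3 0 0 0; 3 0 0.3 0 0 0")

```text
t: 18.88
eef_pos: [0.6273, 0.13, 0.1197]
ee_rot: [-3.142, 0.11, -1.503]
force: [0.4, 1.9, 2.0]
width: 0.0007
```

step_arm(commands="3 0 0.3 0 0 0; 3 0 0.3 0 0 0; 3 0 0.3 0 0 0; 3 0 0.3 0 0 0; 3 0 0.3 0 0 0; 3 0 0.3 0 0 0; 3 0 0.3 0 0 0; 3 0 0.3 0 0 0")

```text
t: 19.88
eef_pos: [0.6289, 0.1064, 0.1146]
ee_rot: [3.142, 0.11, -1.503]
force: [0.0, 2.3, 2.1]
width: 0.0004
```

```bash
python3 look.py a4 wrist scene
```

```text
t 19.875 tcp_tr [-6.16134543e+01  4.10908276e-03  3.70414707e+01] tip_tr [-5.91316894e+01  3.10321436e-03  1.21649588e+01] F_tr [-2.74  0.19  1.6 ] w 0.00040213730599086264 [ 3.14154442  0.11000514 -1.50287288]
```

View pics/a4_wrist.png

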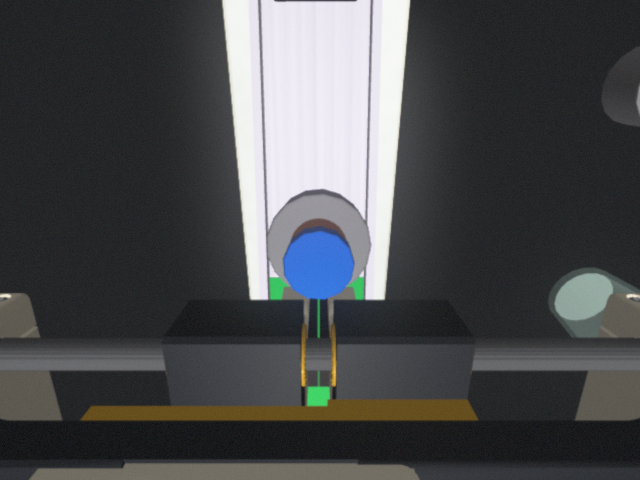

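View pics/a4_scene.png

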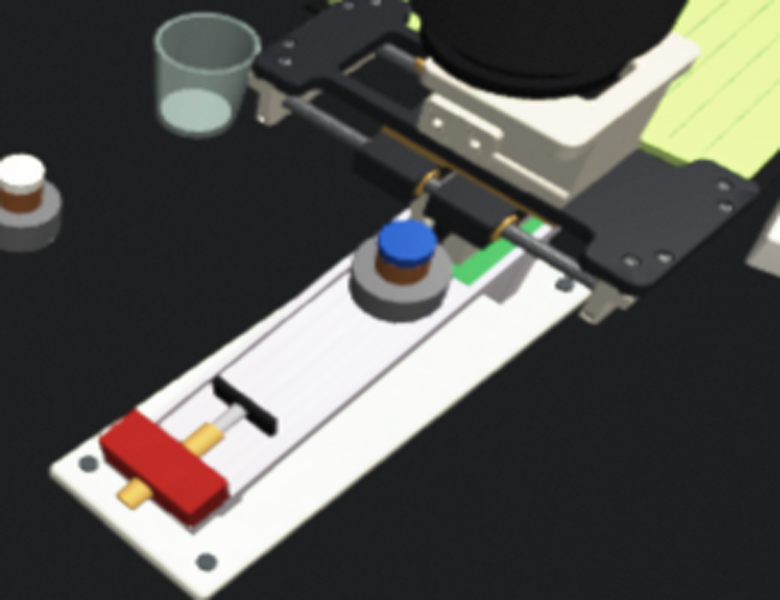

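step_arm(commands="3 0 0.3 0 0 0; 3 0 0.3 0 0 0; 3 0 0.3 0 0 0; 3 0 0.3 0 0 0; 3 0 0.3 0 0 0; 3 0 0.3 0 0 0; 3 0 0.3 0 0 0; 3 0 0.3 0 0 0")

```text
t: 20.98
eef_pos: [0.6305, 0.0829, 0.1096]
ee_rot: [3.142, 0.11, -1.503]
force: [-0.2, 1.4, 0.8]
width: 0.0005
```

step_arm(commands="3 0 0.3 0 0 0; 3 0 0.3 0 0 0; 3 0 0.3 0 0 0; 3 0 0.3 0 0 0; 3 0 0.3 0 0 0; 3 0 0.3 0 0 0; 2 0 0.2 0 0 0; 2 0 0.2 0 0 0")

```text
t: 21.98
eef_pos: [0.632, 0.0614, 0.105]
ee_rot: [3.142, 0.11, -1.503]
force: [0.2, 0.8, 0.7]
width: 0.0005
```

```bash
python3 look.py a5 wrist scene
```

```text
t 21.975 tcp_tr [-1.54910993e+01 -6.81985361e-03  3.70321320e+01] tip_tr [-1.30096205e+01 -8.23374318e-03  1.21555917e+01] F_tr [-0.95  0.3   0.54] w 0.000514447578272895 [ 3.14153173  0.11001664 -1.50283976]
```

View pics/a5_wrist.png

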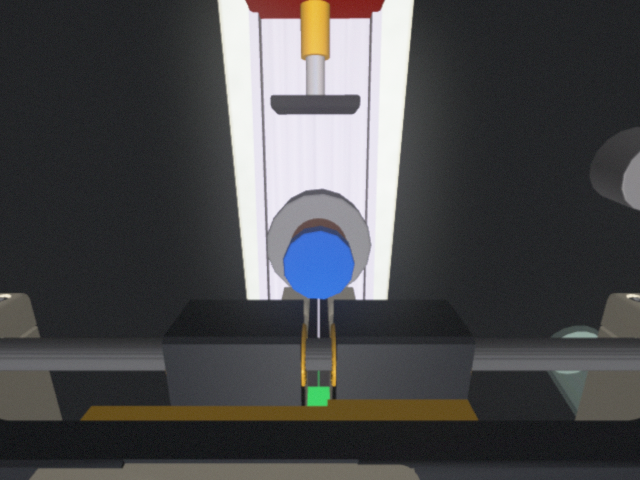

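Run:
```python
from h import *
s,p,r=cur(); tr=json.load(open("tr2.json")); Q=trough_R(tr[3]).inv()
def at(px,z):
    c,d=wray(px,p,r); c=Q.apply(c-tr[:3]); d=Q.apply(d); return (c+d*(z-c[2])/d[2])*1e3
print("cam",Q.apply(p+r.apply(TC[:,3])-tr[:3])*1e3)
for px,z in(((318,190),.028),((315,113),.025),((315,113),.003),((315,96),.025),((315,108),.025),((315,12),.034),((315,18),.0),((315,2),.034)): print(px,z,at(px,z))
im=cv2.imread("pics/a5_wrist.png"); cv2.imwrite("pics/c_a5.png",cv2.resize(im[0:300,245:395],None,fx=4,fy=2,interpolation=cv2.INTER_CUBIC))
```

```text
cam [ 53.74875981  -0.76658393 179.375042  ]
(318, 190) 0.028 [42.56308997 -0.75086471 28.        ]
(315, 113) 0.025 [73.18096494  0.44708293 25.        ]
(315, 113) 0.003 [75.95025009  0.62004269  3.        ]
(315, 96) 0.025 [79.64543203  0.4335689  25.        ]
(315, 108) 0.025 [75.09462812  0.4430824  25.        ]
(315, 12) 0.034 [106.65236165   0.30398607  34.        ]
(315, 18) 0.0 [116.61322613   0.55941122   0.        ]
(315, 2) 0.034 [109.88385311   0.29723061  34.        ]
```

View pics/c_a5.png

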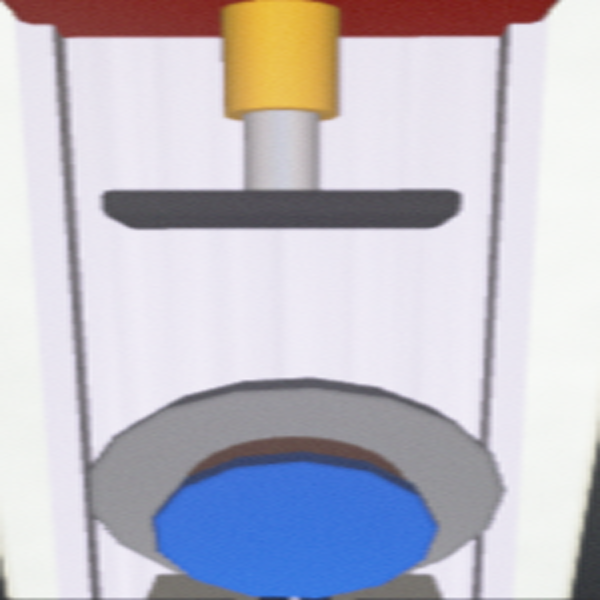

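step_arm(commands="2 0 0.2 0 0 0; 2 0 0.2 0 0 0; 2 0 0.2 0 0 0; 2 0 0.2 0 0 0; 2 0 0.2 0 0 0; 2 0 0.2 0 0 0; 2 0 0.2 0 0 0; 2 0 0.2 0 0 0")

```text
t: 23.08
eef_pos: [0.633, 0.0457, 0.1017]
ee_rot: [3.142, 0.11, -1.503]
force: [0.0, 1.3, 1.0]
width: 0.0004
```

step_arm(commands="2 0 0.2 0 0 0; 2 0 0.2 0 0 0; 2 0 0.2 0 0 0; 2 0 0.2 0 0 0; 2 0 0.2 0 0 0; 1 0 0.1 0 0 0; 0 0 0 0 0 0")

```text
t: 23.95
eef_pos: [0.6338, 0.0349, 0.0994]
ee_rot: [3.141, 0.11, -1.503]
force: [-0.8, -0.2, -0.0]
width: 0.0004
```

```bash
python3 look.py a6 wrist; python3 -c "
import cv2
im=cv2.imread('pics/a6_wrist.png'); cv2.imwrite('pics/c_a6.png',cv2.resize(im[100:300,245:395],None,fx=4,fy=3,interpolation=cv2.INTER_CUBIC))"
```

```text
t 23.95 tcp_tr [ 1.16665717e+01 -1.38627754e-02  3.70319058e+01] tip_tr [14.15129293 -0.01679602 12.15568925] F_tr [ 0.16 -0.86  0.  ] w 0.000419422094090269 [ 3.14146711  0.10988629 -1.50287486]
```

View pics/c_a6.png

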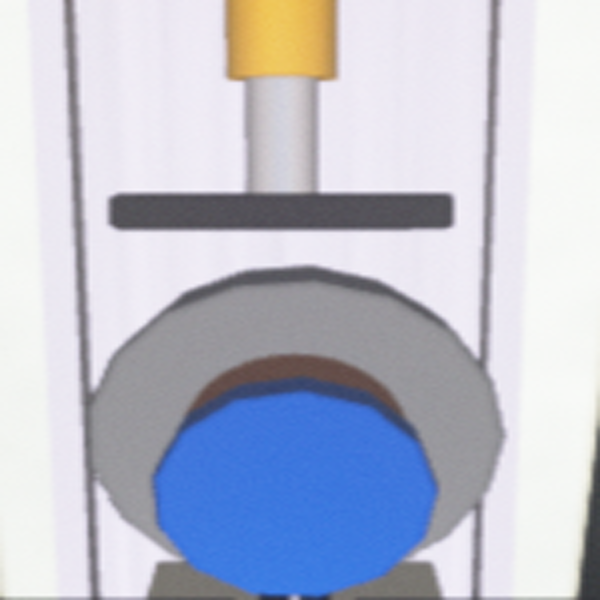

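step_arm(commands="1 0 0.1 0 0 0; 1 0 0.1 0 0 0; 1 0 0.1 0 0 0; 1 0 0.1 0 0 0; 1 0 0.1 0 0 0; 0 0 0 0 0 0")

```text
t: 24.75
eef_pos: [0.6341, 0.03, 0.0984]
ee_rot: [3.142, 0.11, -1.503]
force: [0.1, 0.6, 0.1]
width: 0.0004
```

step_arm(commands="0.5 0 0 0 0 0; 0.5 0 0.1 0 0 0; 0 0 0 0 0 0")

```text
t: 25.12
eef_pos: [0.6342, 0.0292, 0.0982]
ee_rot: [3.142, 0.11, -1.503]
force: [1.1, 0.0, 0.5]
width: 0.0006
```

step_arm(commands="0.5 0 0 0 0 0; 0.5 0 0.1 0 0 0; 0 0 0 0 0 0")

```text
t: 25.5
eef_pos: [0.6343, 0.0283, 0.098]
ee_rot: [-3.142, 0.11, -1.503]
force: [-1.0, 1.9, 1.0]
width: 0.0004
```

```bash
python3 look.py a7 wrist; python3 -c "
import cv2
im=cv2.imread('pics/a7_wrist.png'); cv2.imwrite('pics/c_a7.png',cv2.resize(im[100:300,245:395],None,fx=4,fy=3,interpolation=cv2.INTER_CUBIC))"
```

```text
t 25.5 tcp_tr [18.46978914  0.05902474 37.04435187] tip_tr [20.94897929  0.06066281 12.16758332] F_tr [-2.14 -0.88  0.61] w 0.0003901462968404421 [-3.14152885  0.11010864 -1.50281563]
```

View pics/c_a7.png

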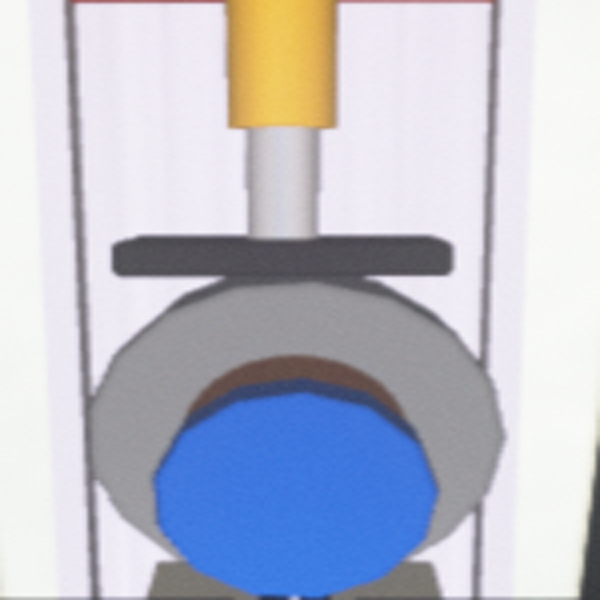

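step_arm(commands="0.5 0 0 0 0 0; 0 0 0 0 0 0; 0 0 0 0 0 0")

```text
t: 25.92
eef_pos: [0.6343, 0.0278, 0.0979]
ee_rot: [-3.142, 0.11, -1.503]
force: [0.2, 2.5, -0.3]
width: 0.0004
```

step_arm(commands="0.5 0 0.1 0 0 0; 0 0 0 0 0 0; 0 0 0 0 0 0")

```text
t: 26.3
eef_pos: [0.6344, 0.0273, 0.0978]
ee_rot: [-3.141, 0.11, -1.503]
force: [0.8, 2.5, 1.5]
width: 0.0005
```

```bash
python3 look.py a8 wrist; sleep 0; python3 look.py a8b wrist; python3 -c "
import cv2
im=cv2.imread('pics/a8_wrist.png'); cv2.imwrite('pics/c_a8.png',cv2.resize(im[100:300,245:395],None,fx=4,fy=3,interpolation=cv2.INTER_CUBIC))"
```

```text
t 26.3 tcp_tr [19.45312472  0.06325713 37.0500702 ] tip_tr [21.93317852  0.06549061 12.17338778] F_tr [-2.71  0.95  0.99] w 0.0005058849176658804 [-3.14149489  0.11007392 -1.50272332]
t 26.35 tcp_tr [19.46658499  0.07551385 37.04802732] tip_tr [21.94623106  0.07849848 12.17130434] F_tr [-3.41 -0.57 -0.33] w 0.0004797122458501027 [-3.14147006  0.11009031 -1.50277078]
```

View pics/c_a8.png

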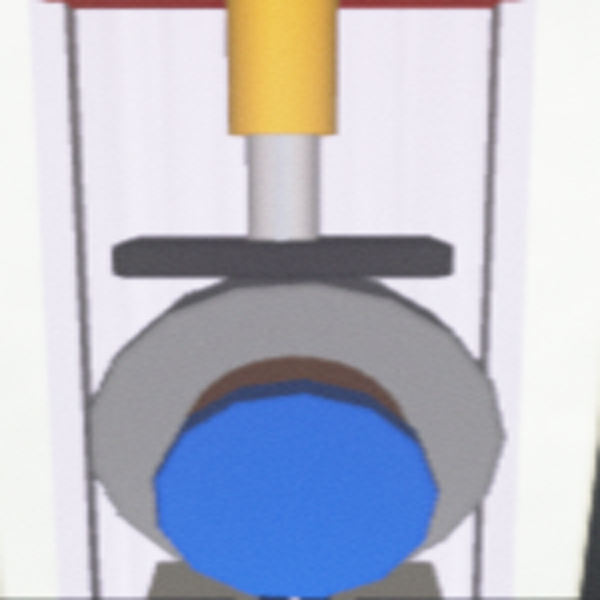

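step_arm(commands="0.5 0 0 0 0 0; 0.5 0 0.1 0 0 0; 0 0 0 0 0 0; 0 0 0 0 0 0")

```text
t: 26.9
eef_pos: [0.6345, 0.0264, 0.0976]
ee_rot: [-3.141, 0.11, -1.503]
force: [0.1, 4.3, 0.9]
width: 0.0004
```

```bash
for i in 1 2 3; do python3 look.py a9 wrist; done; python3 -c "
import cv2
im=cv2.imread('pics/a9_wrist.png'); cv2.imwrite('pics/c_a9.png',cv2.resize(im[100:300,245:395],None,fx=4,fy=3,interpolation=cv2.INTER_CUBIC))"
```

```text
t 26.9 tcp_tr [20.42980432  0.09679253 37.06849697] tip_tr [22.90818839  0.10187006 12.19164856] F_tr [-4.33  0.36 -0.01] w 0.00035984139242399994 [-3.14138596  0.11014104 -1.5027673 ]
t 26.95 tcp_tr [20.44266263  0.08684089 37.04976736] tip_tr [22.92277578  0.08969584 12.17309092] F_tr [-4.66 -0.62  0.  ] w 0.00027737465519728476 [-3.14146747  0.11007153 -1.50269996]
t 27.0 tcp_tr [20.50293454  0.061152   37.05173401] tip_tr [22.98348922  0.06316528 12.17510151] F_tr [-4.04 -0.3   0.27] w 0.0006535974131617579 [-3.14151116  0.11005379 -1.50279128]
```

View pics/c_a9.png

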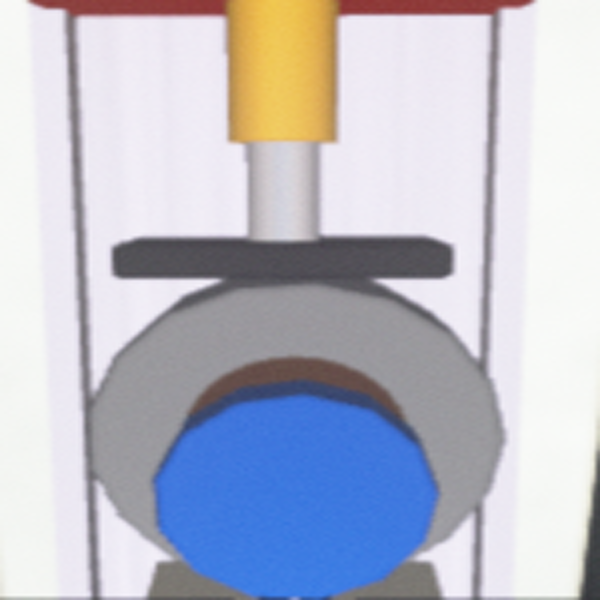

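step_arm(commands="-0.4 0 0 0 0 0; -0.4 0 0 0 0 0; -0.4 0 -0.1 0 0 0; -0.4 0 0 0 0 0; -0.4 0 -0.1 0 0 0; -0.4 0 0 0 0 0; -0.5 0 -0.1 0 0 0; -0.5 0 0 0 0 0")

```text
t: 28.05
eef_pos: [0.6341, 0.0296, 0.0982]
ee_rot: [3.141, 0.11, -1.503]
force: [-0.4, 0.3, 0.6]
width: 0.0005
```

step_arm(commands="-1 0 -0.1 0 0 0; -2 0 -0.2 0 0 0; -3 0 -0.3 0 0 0; -4 0 -0.4 0 0 0; -5 0 -0.5 0 0 0; -5 0 -0.5 0 0 0; 0 0 0 0 0 0")

```text
t: 28.92
eef_pos: [0.6329, 0.0497, 0.1025]
ee_rot: [-3.141, 0.11, -1.502]
force: [-0.0, 0.1, -0.1]
width: 0.0008
```

```bash
python3 look.py b1 wrist scene top; python3 -c "
import cv2
im=cv2.imread('pics/b1_wrist.png'); cv2.imwrite('pics/c_b1.png',cv2.resize(im[0:300,245:395],None,fx=4,fy=2,interpolation=cv2.INTER_CUBIC))"
```

```text
t 28.925 tcp_tr [-3.48744015  0.08962793 37.02924349] tip_tr [-1.00659229  0.09269627 12.15264033] F_tr [-0.03 -0.02 -0.14] w 0.0007598683320721427 [-3.14139934  0.1100419  -1.50215731]
```

View pics/c_b1.png

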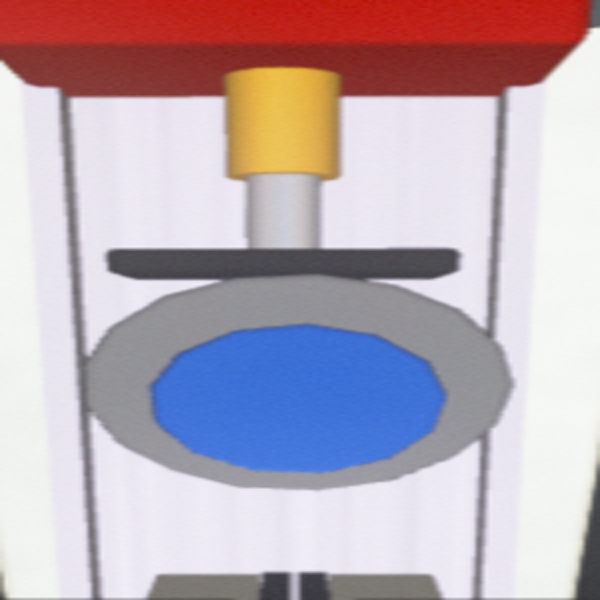

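View pics/b1_scene.png

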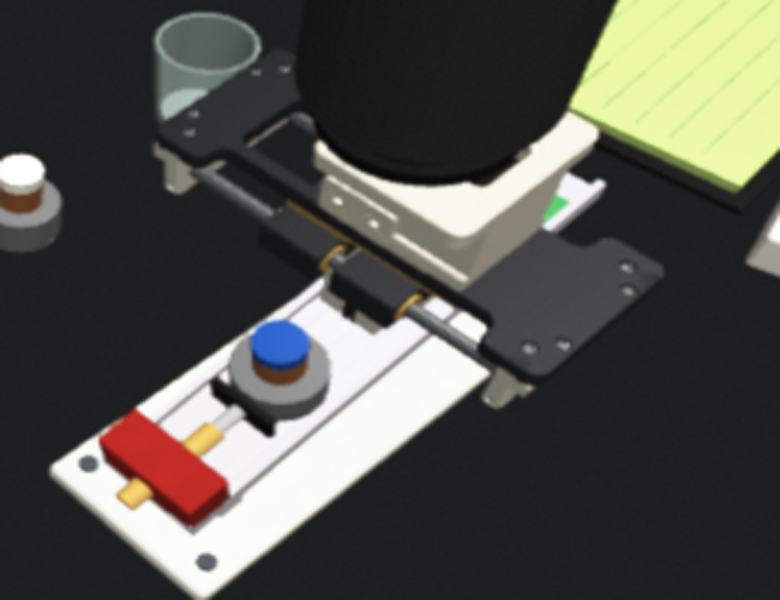

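step_arm(commands="3 0 0.3 0 0 0; 3 0 0.3 0 0 0; 3 0 0.3 0 0 0; 3 0 0.3 0 0 0; 2 0 0.2 0 0 0; 1.1 0 0.1 0 0 0; 0 0 0 0 0 0; 0 0 0 0 0 0")

```text
t: 30.08
eef_pos: [0.6339, 0.0345, 0.0993]
ee_rot: [-3.142, 0.11, -1.503]
force: [0.8, 1.4, -1.2]
width: 0.0004
```

```bash
python3 look.py b2 wrist
python3 - <<'E'
import cv2,numpy as np
a=cv2.imread('pics/a6_wrist.png')[80:200,245:395];b=cv2.imread('pics/b2_wrist.png')[80:200,245:395]
cv2.imwrite('pics/c_ab.png',np.hstack([cv2.resize(x,None,fx=2.6,fy=5,interpolation=cv2.INTER_CUBIC) for x in(a,b)]))
E
```

```text
t 30.075 tcp_tr [12.11480438  0.05820943 37.01286872] tip_tr [14.59570146  0.05942802 12.13627031] F_tr [-1.04  0.84 -1.46] w 0.0004184632851622938 [-3.14153694  0.11004002 -1.50273653]
```

View pics/c_ab.png

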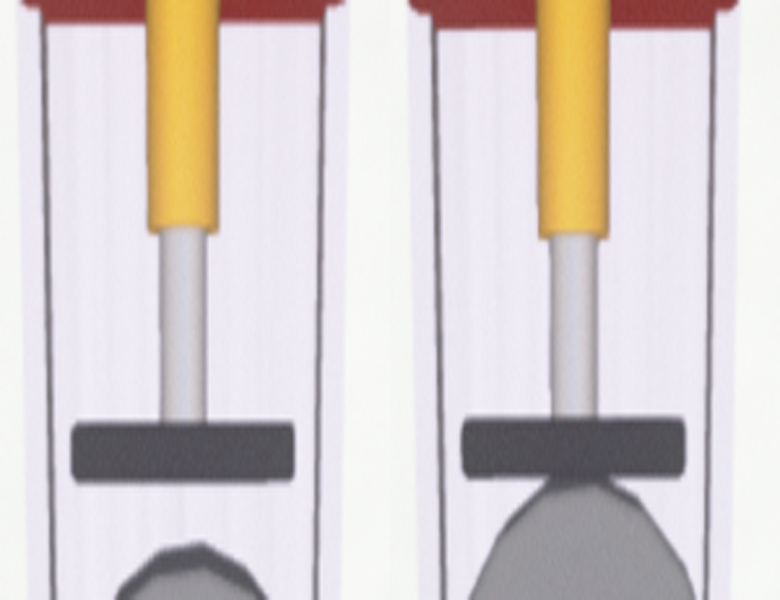

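step_arm(commands="-3 0 -0.3 0 0 0; -5 0 -0.5 0 0 0; -6 0 -0.6 0 0 0; -6 0 -0.6 0 0 0; -6 0 -0.6 0 0 0; -4 0 -0.4 0 0 0; 0 0 0 0 0 0; 0 0 0 0 0 0")

```text
t: 31.12
eef_pos: [0.6318, 0.0638, 0.1055]
ee_rot: [3.141, 0.11, -1.503]
force: [0.2, -0.2, 0.3]
width: 0.0006
```

```bash
python3 look.py b3 wrist scene
```

```text
t 31.125 tcp_tr [-1.78757587e+01 -7.44904936e-03  3.69818316e+01] tip_tr [-1.53923535e+01 -9.88211823e-03  1.21054836e+01] F_tr [0.14 0.21 0.35] w 0.0005797308250628038 [ 3.14149688  0.1099392  -1.50278584]
```

View pics/b3_scene.png

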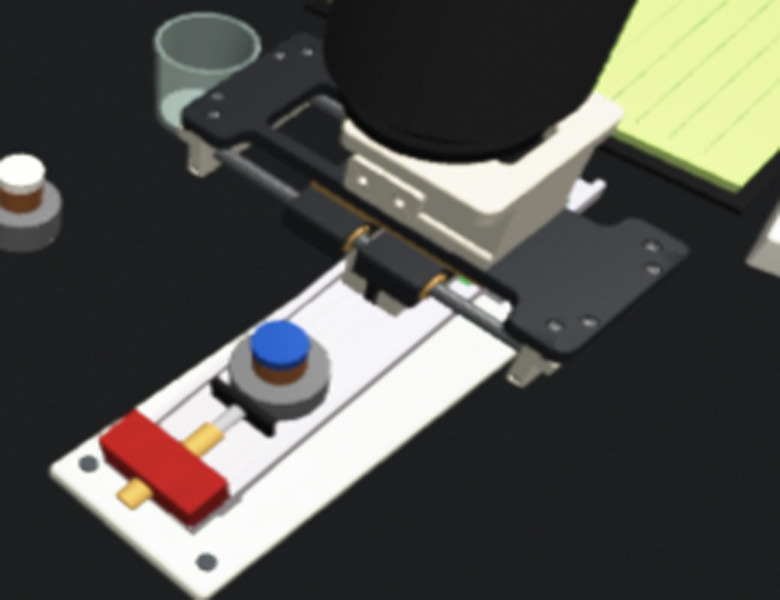

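```bash
python3 -c "
from station import *
print(job_done(), get_state()['t'])"
```

```text
the job is handed in; nothing more can be done
the job is handed in; nothing more can be done
```

I took the grey carrier with the blue cap and set it down upright on the green strip, tilted 12° to match the chute. I let go of it, then pushed it low on the puck with closed fingers down to the black stop. The job was handed in at about 31 s of the 61 s allowed; `job_done` reports no verdict.

**Push on the stop:** the push force rose by about 2 N for each mm moved after contact, and the highest reading was about 4.7 N. I then backed the fingers off slowly.

**Last checks:**
- **Touching the stop:** two wrist pictures from nearly the same pose, before contact and after release, show the stop's rod about 2 px shorter. That is roughly 0.9 mm of compression, or 1.5–2 N, so the carrier is still touching. This is a visual estimate, because the wrist force is noisy by about 1 N.
- **Carrier:** the last scene picture shows it upright against the stop. The fingers had moved back about 35 mm from the carrier.
- **Bystanders:** in the scene pictures the white-capped carrier and the beaker look unmoved. I did not look at the weight again; after the pickup the arm did not go back near it.

**Disagreement:** my first chute estimate from the fixed cameras was 3–4 mm off across and in height. I corrected it with the wrist camera and by feeling for the floor before letting go.

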